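# Lock the keyring roller of a craft stall

### The job

Turn the display roller by its crank until the flat of its shaft faces straight up under the setscrew. Then take the larger, thicker of the two T-handled hex keys from the wooden block, lower it gently into the setscrew (feel for it; no leaning on it) and turn it clockwise until the screw is firmly tight, but do not force it. Leave the key standing in the screw and the roller with its flat up, and do not disturb the thin key or the other wares.

Things in the scene. Friction and masses are not known exactly. Their poses are not given: they have to be found in the camera images.
- stand: fixed wooden stand of the revolving keyring display: base board 130 (x) x 290 (y) x 18 mm, origin under its centre on the table, z up. A wooden roller, 60 mm thick, 140 mm long, turns on a level shaft along the stand's y, 85 mm above the table at stand x = 0. Crank at the -y end; at the +y end (y = +108 mm) an aluminium lock block 42 x 36 mm, top 104 mm high, with the upright dark steel setscrew
- shaft_flat (a point): point on the flat of the steel shaft (24 mm thick, flat 8.5 mm from its axis), between roller and lock block; z points out of the flat. The shaft shows bare on both sides of the lock block
- roller (a joint): turn of roller, shaft and crank about the shaft (rad): 0 = flat straight up, facing the setscrew, and crank straight up; negative = the crank leans to the stand's -x, positive = to its +x. It stays where it is left (about 0.12 N m of friction)
- crank_pin (a point): middle of the crank's grip pin: a dark wooden pin of 14 mm diameter, 44 mm long along the stand's y, 65 mm out from the shaft axis, 161 mm to the -y side of the stand's centre; the flat crank arm (20 mm wide) is on its +y side, its face 23 mm from this point; the outer end is free
- screw_mouth (a point): centre of the open top of the setscrew, 128 mm above the table; z up, axes as the stand's (does not turn with the screw). The screw is 31 mm across; its six-sided socket is 18 mm across flats, 20 mm deep, no chamfer. The angle at which the socket stands differs each time and is not given: feel for it with the key (it repeats every 60 degrees; the key drops in within about 6 degrees either way)
- screw_floor (a point): centre of the floor of the setscrew's socket, 108 mm above the table, 20 mm below its mouth. The screw tightens clockwise seen from above: it turns lightly (about 0.08 N m) for 0.4 to 1.1 rad, then its point meets the shaft and it stiffens. A key that is pressed on its rim while turning may drag it round: lift 2 mm before each turn of the search
- bite (a joint): how far (rad) the screw has been driven on after its point met the shaft; 0 until then. Starting takes about 0.20 N m, plus 0.5 N m for each further rad; it stays when let go. Firmly tight is above 0.10 (about 0.25 N m); above 0.40 (about 0.40 N m) the thread is overloaded
- key: the thicker T-handled hex key, loose, about 0.16 kg, hanging upright in the key block. Origin: underside centre of its flange (28 mm across, on the block); z up along the shank, x along the black handle bar: 90 mm long, 16 thick (y), 20 to 42 mm above the origin. Shank: hexagon 17 mm across flats, two flats facing along x, to 42 mm below the origin, then a round nose, 8 mm long, 16.4 mm thick, tapering over its last 6 mm to 10.6, that enters at any angle
- key_bar (a point): centre of the thicker key's handle bar, 31 mm above the key's origin; axes as the key's
- key_tip (a point): end of the thicker key's nose, 50 mm below the key's origin; axes as the key's
- thin_key: the other hex key, same shape but 8 mm across flats with a handle bar 56 mm long and 12 mm thick: too thin for this screw. Origin and axes as for the thicker key
- key_block: fixed dark wooden block 170 (x) x 64 (y) x 56 mm, origin under its centre; the two keys hang in round through-holes of 21.5 mm diameter at x = -55 and +55 mm, either key in either hole
- figurine: bystander: terracotta figurine, 44 mm across, 86 mm tall; origin under its centre
- drum: bystander: little dark wooden goblet drum, 60 mm across, 70 mm tall; origin under its centre
- bangle: bystander: brass bangle lying flat, 68 mm across, 12 mm high; origin under its centre
- bowl: bystander: terracotta bowl, 90 mm across, 35 mm tall; origin under its centre
- bead_jar: bystander: amber glass jar, 52 mm across, 75 mm tall; origin under its centre
- trinket_box: bystander: closed wooden box 80 x 60 x 40 mm; origin under its centre
- wood_bangle: bystander: dark wooden bangle lying flat, 74 mm across, 16 mm high; origin under its centre
Things that resemble listed ones, but are neither listed nor needed, are in the scene too. Leave any purple look-alike of the key alone.

How it is judged:
By the outcome, as a careful person would: the job done as asked, in the order asked, and still so for the second after the job is handed in, with the robot touching nothing.
It also fails if it takes over 72 s, if anything falls off the work surface, if the arm or the gripper's body presses on something with over 40 N, if the wrist force passes 120 N, or if a joint passes its speed limit or range.

### The arm

A 6-joint arm with a two-finger parallel gripper is mounted at the origin on the work surface. World frame = base frame: x ahead of the robot, y to its left, z up, the work surface at z = 0. Lengths are in m, angles in rad, forces in N, time in s.
With the tool pointing down it reaches from about 0.375 to 0.9 m from the base axis. Payload 3.1 kg.
Tool frame: the origin (TCP) lies midway between the tips of the shut fingers; the grasp point (between the pads) lies manip.grip_depth behind it (manip.grip_depth is the distance from the TCP to the grasp point, in m); z points along the fingers, y is the direction in which the jaws open and shut (so a half turn about z gives the same grasp; the last joint's range is limited). The gripper opens to 85 mm and grips with 20 to 120 N. Pads are 22 mm wide; open, the fingers measure 114 mm over their backs; the gripper's body (76 mm by 85 mm) begins 54 mm behind the grasp point. The pads swing forward as they close: fully open they stand 13 mm farther back than shut.
Start: joints at [1.095, 0.527, 1.433, -0, 1.181, -0.178], TCP at [0.183, 0.597, 0.231] pointing down, gripper open.
Joint ranges: [-3.08, 3.08], [-0.75, 2.2], [0.22, 2.44], [-1.43, 4.57], [0, 2.65], [-2.85, 2.85]. Speed limits (rad/s): [2.79, 2.79, 3.14, 3.14, 3.14, 3.14].

### API

Orientations are given as a unit quaternion [x, y, z, w].
In Python, from station import manip, vision gives the robot as it stands.
- The arm moves only by the shell command python3 -m crank 'ROWS' [FORCE]. ROWS is JSON, a list of rows, each an object with "grip": the closure, from 0 (fully open) to 1 (shut); "offset": the shift along the tool's x, y, z in mm, a list of three; "angular": the turn, a rotation vector about the tool's x, y, z in degrees, a list of three. A call has 1 to 10 rows; each row is the pose to reach, as a shift and turn from the pose commanded when the call began, along the tool's axes at that moment; what a row does not reach only later rows make up. A row lasts 1/10 s, in which the tool goes at most 50 mm and 8.59 degrees, less where a joint would pass 70% of its speed; a pose out of reach is approached as far as the arm can. A call with a gripper value outside its range is refused whole. The fingers move at their own pace and stop on an object; FORCE is the grip in N (left out, the last holds). Time passes only in rows, so rows that repeat a pose let the fingers close. It gives the time, the measured TCP pose, the force and the opening at its end, in the units of the state.
- manip.sense(): the state, without advancing time (a new reading comes with each control period).
- vision.snapshot(name): name is "scene" or "side" or "wrist"; returns a dict with "pixels" (384x512x3 uint8, red, green, blue), "intrinsics" (3x3 intrinsics, pixels), "dist" ([k1, k2, p1, p2, k3] as OpenCV has them; the pictures are not rectified), "R" (3x3) and "t" (3): a world point X has camera coordinates R X + t. Camera axes: x right, y down, z forward; pixel columns grow to the right and rows downward; lengths in m; the calibration is good to about 2 mm. A picture is of the moment at which its call begins. There is no depth.
- manip.sign_off(): hands the job in, once; it reports no verdict.
The state is a dict: "t": time; "q": joint angles; "qd": joint speeds; "tau": joint torques, N m; "tcp_pos": TCP position; "tool_rot": TCP orientation; "force": force on the tool from outside, world axes, zero at the start; "ft_torque": the same for the moment, N m; "finger_gap": opening from 0.0 (shut) to 1.0 (fully open).
Only numpy, scipy, OpenCV 4.12 (cv2) and the standard library are available. Lean on these libraries where they do the work, as an engineer would, in place of code of your own. Each camera call takes 0.05 s, during which the arm holds its last target.

## Working session

There is one attempt and no reset: what is moved stays moved. The work goes in short steps, Python scripts to look and compute and a shell command to move; the robot and the scene stay as the last step left them, time stands still between calls to the robot, and variables do not carry over. Pictures are saved under pics/ and viewed, and the job is handed in when it is done.

```bash
ls; mkdir -p pics
python3 - <<'E'
from station import manip, vision
import cv2, numpy as np
print(manip.sense(), manip.grip_depth)
for n in ["scene","side","wrist"]:
    s=vision.snapshot(n)
    cv2.imwrite(f"pics/{n}0.png",s["pixels"][:,:,::-1])
    np.savez(f"{n}0.npz",**s)
    print(n,s["intrinsics"].tolist(),s["dist"],s["R"].tolist(),s["t"])
E
```

```text
pics
{'t': 0.0, 'q': array([ 1.09445167e+00,  5.28482160e-01,  1.43388881e+00, -1.19305242e-06,
        1.18138102e+00, -1.78480716e-01]), 'qd': array([ 0.00033895, -0.00081847,  0.00101372,  0.001865  , -0.00157094,
       -0.00017909]), 'tau': array([-7.67038000e-05, -4.42346764e+01, -1.78029442e+01, -2.46838317e-04,
        8.47073999e-03, -1.86852944e-06]), 'tcp_pos': array([0.18305688, 0.59685478, 0.23032807]), 'tool_rot': array([ 1.48381698e-01,  9.88929576e-01, -1.02248808e-03, -3.46691758e-04]), 'force': array([-0.34420886, -0.21773603,  0.05058657]), 'ft_torque': array([-0.04072095,  0.03751731,  0.01312618]), 'finger_gap': 1.000035918872734} 0.0187
scene [[353.17484424774284, 0.0, 261.7589243393171], [0.0, 353.17484424774284, 199.05660194111684], [0.0, 0.0, 1.0]] [-0.01995288  0.          0.          0.          0.        ] [[0.07264874432799388, 0.9973537352708293, -0.0027724878522665188], [0.7285538498889284, -0.05496697756264367, -0.6827795538749307], [-0.6811251337012806, 0.04758317054330252, -0.7306191854320966]] [-0.00541987 -0.3323144   1.59988819]
side [[396.40418331644844, 0.0, 253.6994886925518], [0.0, 396.40418331644844, 187.45231667716573], [0.0, 0.0, 1.0]] [-0.08330262  0.          0.          0.          0.        ] [[-0.9932317414602703, -0.11601200997595236, -0.005649893551084814], [-0.06559573500666056, 0.6004095534744468, -0.7969978467006993], [0.09585357220643907, -0.7912329502984283, -0.6039557194507806]] [0.54392929 0.12248409 1.32041306]
wrist [[270.8094732920327, 0.0, 253.34225253521512], [0.0, 270.8094732920327, 187.2958288360289], [0.0, 0.0, 1.0]] [-0.0332153  0.         0.         0.         0.       ] [[0.29326666739132146, 0.9560301847841909, -0.0009734365392343584], [0.9212806922772847, -0.28233478193731865, 0.26744898007937123], [0.2554144628525899, -0.07933067937383893, -0.9635715310633718]] [-0.62352882 -0.03402461  0.37832135]
```

View pics/scene0.png

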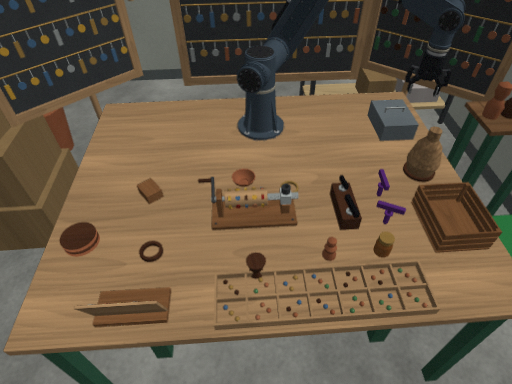

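View pics/side0.png

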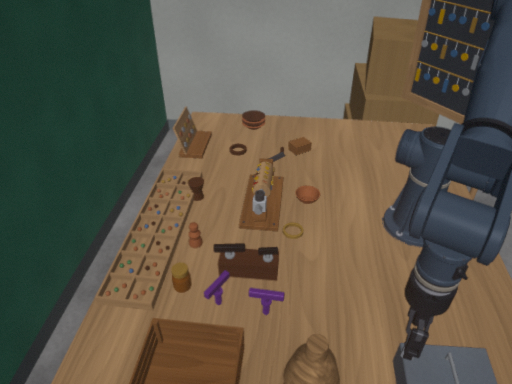

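View pics/wrist0.png

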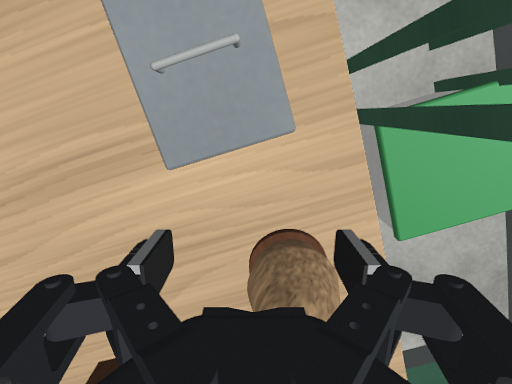

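```bash
cat > h.py <<'E'
import numpy as np, cv2
from scipy.spatial.transform import Rotation as Rot
def load(n): return dict(np.load(n+".npz"))
def ray(s,uv):
    p=cv2.undistortPoints(np.array([[uv]],float),s["intrinsics"],s["dist"])[0,0]
    d=s["R"].T@np.array([p[0],p[1],1.]); c=-s["R"].T@s["t"]
    return c,d/np.linalg.norm(d)
def plane(s,uv,z):
    c,d=ray(s,uv); return c+d*(z-c[2])/d[2]
def proj(s,X):
    r,_=cv2.Rodrigues(s["R"]); return cv2.projectPoints(np.array([X],float).reshape(-1,1,3),r,s["t"],s["intrinsics"],s["dist"])[0][:,0]
def tri(L):
    A=np.zeros((3,3));b=np.zeros(3)
    for s,uv in L:
        c,d=ray(s,uv);P=np.eye(3)-np.outer(d,d);A+=P;b+=P@c
    X=np.linalg.solve(A,b)
    return X,[np.linalg.norm(np.cross(X-ray(s,uv)[0],ray(s,uv)[1])) for s,uv in L]
def crop(s,x0,y0,x1,y1,f,name):
    im=s["pixels"][y0:y1,x0:x1,::-1]; im=cv2.resize(im,None,fx=f,fy=f,interpolation=cv2.INTER_CUBIC)
    for x in range((x0+9)//10*10,x1,10):
        cv2.line(im,(int((x-x0+.5)*f),0),(int((x-x0+.5)*f),6 if x%50 else 14),(0,255,255),1)
    for y in range((y0+9)//10*10,y1,10):
        cv2.line(im,(0,int((y-y0+.5)*f)),(6 if y%50 else 14,int((y-y0+.5)*f)),(0,255,255),1)
    cv2.imwrite("pics/"+name+".png",im)
E
python3 - <<'E'
from h import *
s=load("scene0");d=load("side0")
crop(s,190,160,410,250,3.6,"sc1"); crop(d,190,140,320,310,3.5,"sd1")
print(ray(s,(0,0))[0],ray(d,(0,0))[0])
E
```

```text
[ 1.33222673 -0.08898855  0.9419965 ] [0.42171596 1.03431603 0.89816372]
```

View pics/sc1.png

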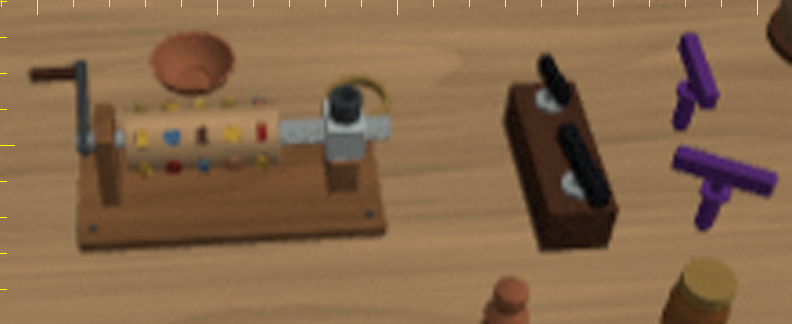

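View pics/sd1.png

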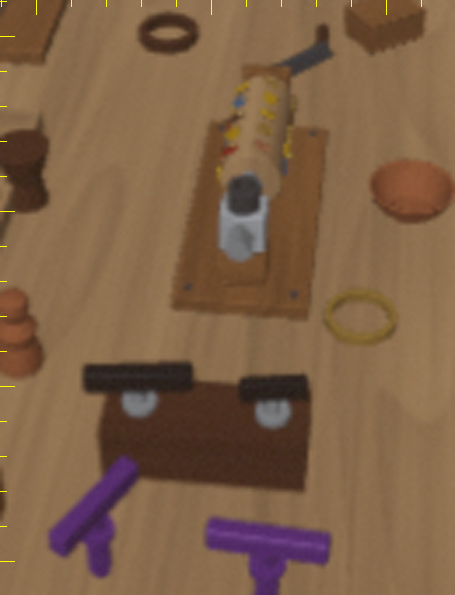

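Run:
```python
from h import *
s=load("scene0");d=load("side0")
S=lambda x,y:(190+x/3.6-.5,160+y/3.6-.5)
D=lambda x,y:(190+x/3.5-.5,140+y/3.5-.5)
print("mouth",tri([(s,S(345,91)),(d,D(244,184))]))
for n,p in dict(fl=(80,236),fr=(385,222)).items(): print(n,plane(s,S(*p),.018))
for n,p in dict(a=(175,303),b=(306,315),c=(327,130),e=(211,122)).items(): print(n,plane(d,D(*p),.018))
print("pin out",tri([(s,S(32,74)),(d,D(321,33))]))
print("pin in",tri([(s,S(78,73)),(d,D(324,50))]))
print("largebar ends",tri([(s,S(567,133)),(d,D(188,377))]),tri([(s,S(600,197)),(d,D(88,379))]))
for n,p in dict(a=(510,88),b=(575,80),c=(616,209),e=(541,222)).items(): print(n,plane(s,S(*p),.056))
for n,p in dict(a=(105,385),b=(309,392),c=(304,436),e=(100,432)).items(): print(n,plane(d,D(*p),.056))
```

```text
mouth (array([0.52161603, 0.04666368, 0.13042535]), [np.float64(0.0031971474583928306), np.float64(0.003197147458393017)])
fl [ 0.57722355 -0.20481352  0.018     ]
fr [0.58174587 0.08074875 0.018     ]
a [0.58324915 0.0933744  0.018     ]
b [0.46082621 0.09622241 0.018     ]
c [ 0.45852961 -0.19865797  0.018     ]
e [ 0.58603647 -0.19993672  0.018     ]
pin out (array([ 0.46852068, -0.23890712,  0.12023023]), [np.float64(0.004232350133421106), np.float64(0.004232350133421037)])
pin in (array([ 0.46550619, -0.19839216,  0.12062064]), [np.float64(0.0001260394795644874), np.float64(0.00012603947956463536)])
largebar ends (array([0.54646872, 0.25176829, 0.08715391]), [np.float64(0.0015170636333952296), np.float64(0.0015170636333951956)]) (array([0.62614166, 0.26272136, 0.08724803]), [np.float64(0.0021059348212838715), np.float64(0.0021059348212839387)])
a [0.45113929 0.22164919 0.056     ]
b [0.44475342 0.28889145 0.056     ]
c [0.61331256 0.28552843 0.056     ]
e [0.62321927 0.21399704 0.056     ]
a [0.61993527 0.24022497 0.056     ]
b [0.45011044 0.22929587 0.056     ]
c [0.4507549  0.27806612 0.056     ]
e [0.61440521 0.29215397 0.056     ]
```

```bash
cat >> h.py <<'E'
def goto(pos,ang,st):
    """target tcp pos, y_tool world angle deg, tool down -> offset mm, angular deg"""
    a=np.radians(ang); y=np.array([np.cos(a),np.sin(a),0]); z=np.array([0,0,-1.]); x=np.cross(y,z)
    Rt=np.column_stack([x,y,z]); R0=Rot.from_quat(st["tool_rot"]).as_matrix()
    off=R0.T@(np.array(pos)-st["tcp_pos"])*1000
    rv=Rot.from_matrix(R0.T@Rt).as_rotvec(degrees=True)
    y0=R0[:,1]
    print("pos",st["tcp_pos"].round(4),"yang",np.degrees(np.arctan2(y0[1],y0[0])).round(2),"z",R0[:,2].round(4),"q1,q6 deg",np.degrees(st["q"][[0,5]]).round(1))
    print("offset",off.round(2),"angular",rv.round(2))
E
python3 - <<'E'
from h import *
from station import manip
st=manip.sense(); w=load("wrist0")
R0=Rot.from_quat(st["tool_rot"]).as_matrix()
c,_=ray(w,(256,192)); print("cam in tool",R0.T@(c-st["tcp_pos"]))
print("cam axes in tool",(R0.T@w["R"].T).round(3).tolist())
print("tcp px",proj(w,st["tcp_pos"]), proj(w,st["tcp_pos"]-[0,0,.12]))
goto([.60,.24,.27],98,st)
E
```

```text
cam in tool [ 0.06843519 -0.00080784 -0.14245314]
cam axes in tool [[0.0, -0.963, -0.268], [1.0, 0.0, 0.001], [-0.001, -0.268, 0.963]]
tcp px [[254.55367007 235.6360498 ]] [[254.154552   183.00829672]]
pos [0.1831 0.597  0.2306] yang 72.94 z [-8.0e-04 -1.5e-03 -1.0e+00] q1,q6 deg [ 62.7 -10.2]
offset [-503.27 -219.01  -39.22] angular [ -0.09  -0.04 -25.06]
```

```bash
python3 -m crank '[{"grip":0,"offset":[-45,-20,-4],"angular":[0,0,-2]},{"grip":0,"offset":[-90,-40,-8],"angular":[0,0,-5]},{"grip":0,"offset":[-135,-60,-12],"angular":[0,0,-8]},{"grip":0,"offset":[-180,-80,-16],"angular":[0,0,-10]},{"grip":0,"offset":[-225,-100,-20],"angular":[0,0,-12]},{"grip":0,"offset":[-270,-120,-24],"angular":[0,0,-15]},{"grip":0,"offset":[-315,-140,-28],"angular":[0,0,-18]},{"grip":0,"offset":[-360,-160,-32],"angular":[0,0,-20]},{"grip":0,"offset":[-405,-180,-36],"angular":[0,0,-22]},{"grip":0,"offset":[-450,-200,-40],"angular":[0,0,-25]}]' && python3 -m crank '[{"grip":0,"offset":[-27,-10,0],"angular":[0,0,0]},{"grip":0,"offset":[-53,-19,0],"angular":[0,0,0]},{"grip":0,"offset":[-53,-19,0],"angular":[0,0,0]},{"grip":0,"offset":[-53,-19,0],"angular":[0,0,0]}]'
python3 - <<'E'
from station import manip, vision
from h import *
s=vision.snapshot("wrist"); np.savez("w1.npz",**s); cv2.imwrite("pics/w1.png",s["pixels"][:,:,::-1])
st=manip.sense(); print(st["t"]); goto([.6,.24,.27],98,st)
E
```

```text
t: 1.15
tcp_pos: [0.5559, 0.2726, 0.2712]
tool_rot: [-0.07, 0.998, 0.0, -0.0]
force: [0.3, -0.1, -0.4]
finger_gap: 0.999
t: 1.55
tcp_pos: [0.6097, 0.2624, 0.2704]
tool_rot: [-0.069, 0.998, -0.0, -0.001]
force: [-0.4, 0.8, -0.5]
finger_gap: 1.0
1.6
pos [0.6089 0.2628 0.2706] yang 97.94 z [-2.3e-03 -3.0e-04 -1.0e+00] q1,q6 deg [ 13.7 -84.2]
offset [ 11.98 -21.34   0.62] angular [ 0.   -0.13 -0.06]
```

View pics/w1.png

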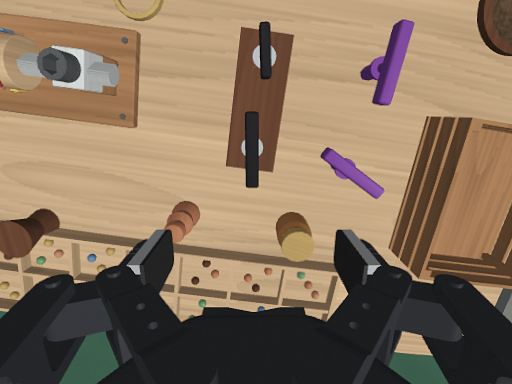

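Run:
```python
from h import *
w=load("w1"); crop(w,215,10,305,200,3.1,"w1a"); crop(w,0,0,150,140,5,"w1b")
```

```text
(no output)
```

View pics/w1a.png

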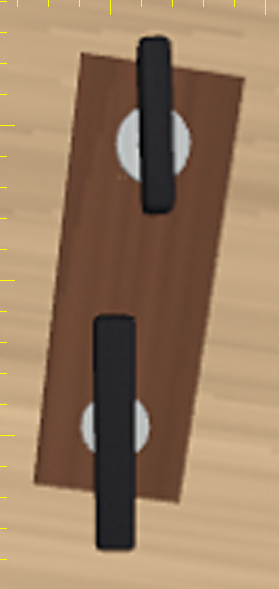

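View pics/w1b.png

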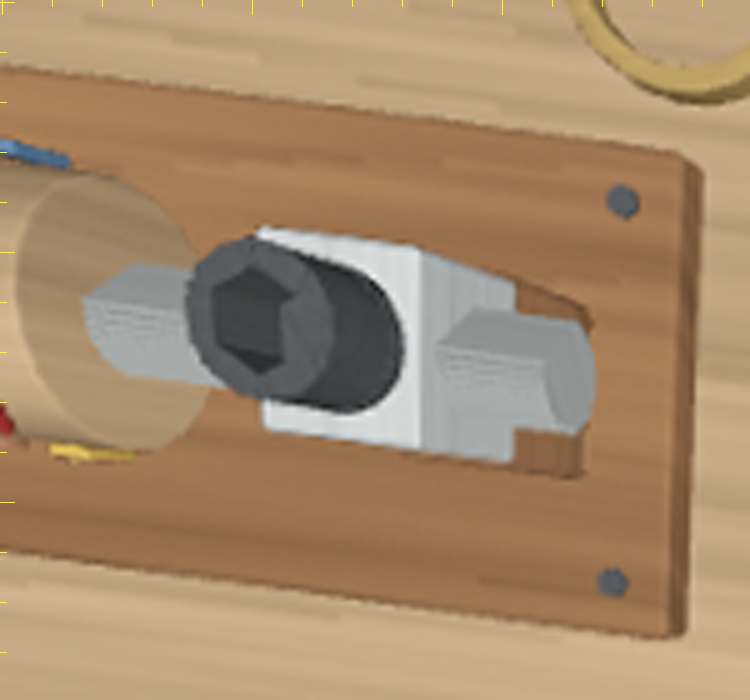

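Run:
```python
from h import *
w=load("w1"); im=w["pixels"].astype(int)
m=((im.max(2)<48)).astype(np.uint8); m[:,:215]=0;m[:,305:]=0;m[:100]=0;m[200:]=0
n,l,stt,c=cv2.connectedComponentsWithStats(m); i=1+np.argmax(stt[1:,4]); print(stt[i],c[i])
cs,_=cv2.findContours((l==i).astype(np.uint8),cv2.RETR_EXTERNAL,cv2.CHAIN_APPROX_NONE)
r=cv2.minAreaRect(cs[0]); print(r)
b=cv2.boxPoints(r); P=np.array([plane(w,p,.098) for p in b]); print(P.round(4)); print("centre",P.mean(0), [np.linalg.norm(P[k]-P[k-1]).round(4) for k in range(4)])
d=P[0]-P[1]; e=P[1]-P[2]
for v in (d,e): print(np.degrees(np.arctan2(v[1],v[0])))
print("centre via centroid",plane(w,c[i],.098))
F=lambda x,y:(x/5-.5,y/5-.5)
# mouth circle outer: x 187..333, y 238..400
for p in [(187,312),(333,335),(255,237),(262,400),(260,319)]: print("mouth",plane(w,F(*p),.128).round(4))
H=np.array([(252,267),(296,297),(287,350),(265,374),(216,345),(218,290)])
X=np.array([plane(w,F(*p),.128) for p in H]); print("hex?",X.round(4).tolist())
print("hex vertical dir", np.degrees(np.arctan2(*(X[3]-X[0])[[1,0]])), np.linalg.norm(X[3]-X[0]))
# stand corners
for p in [(688,155),(672,637)]: print("corner z18",plane(w,F(*p),.018).round(4))
for p in [(0,65),(690,155),(0,548),(672,637)]: print("edge",plane(w,F(*p),.018).round(4))
for p in [(623,201),(612,582)]: print("bolt",plane(w,F(*p),.018).round(4))
```

```text
[245 112  13  75 926] [251.31641469 148.28941685]
((251.0, 149.0), (74.0, 12.0), 90.0)
[[0.5425 0.2434 0.098 ]
 [0.5406 0.2568 0.098 ]
 [0.6259 0.2689 0.098 ]
 [0.6279 0.2546 0.098 ]]
centre [0.58425439 0.25592483 0.098     ] [np.float64(0.0862), np.float64(0.0135), np.float64(0.0862), np.float64(0.0145)]
-82.11380230791468
-171.90611648631815
centre via centroid [0.58191613 0.25597861 0.098     ]
mouth [0.5213 0.0326 0.128 ]
mouth [0.5222 0.0624 0.128 ]
mouth [0.5058 0.0471 0.128 ]
mouth [0.5363 0.0474 0.128 ]
mouth [0.5209 0.0476 0.128 ]
hex? [[0.5114, 0.0463, 0.128], [0.516, 0.055, 0.128], [0.5262, 0.0529, 0.128], [0.5312, 0.0482, 0.128], [0.5269, 0.0383, 0.128], [0.5165, 0.0392, 0.128]]
hex vertical dir 5.550463762888246 0.019911417302452102
corner z18 [0.4576 0.0857 0.018 ]
corner z18 [0.5844 0.0855 0.018 ]
edge [ 0.4563 -0.1018  0.018 ]
edge [0.4576 0.0862 0.018 ]
edge [ 0.5841 -0.1121  0.018 ]
edge [0.5844 0.0855 0.018 ]
bolt [0.471  0.0687 0.018 ]
bolt [0.5712 0.0679 0.018 ]
```

Run:
```python
from h import *
from station import manip
goto([.47,-.20,.25],0,manip.sense())
```

```text
pos [0.6089 0.2628 0.2706] yang 97.94 z [-2.3e-03 -3.0e-04 -1.0e+00] q1,q6 deg [ 13.7 -84.2]
offset [ 201.48 -439.16   21.04] angular [-0.11 -0.1  97.94]
```

```bash
python3 -m crank '[{"grip":0,"offset":[17,-37,2],"angular":[0,0,8]},{"grip":0,"offset":[34,-74,4],"angular":[0,0,16]},{"grip":0,"offset":[50,-110,5],"angular":[0,0,24]},{"grip":0,"offset":[67,-147,7],"angular":[0,0,32]},{"grip":0,"offset":[84,-184,9],"angular":[0,0,40]},{"grip":0,"offset":[101,-220,10],"angular":[0,0,48]},{"grip":0,"offset":[117,-256,12],"angular":[0,0,56]},{"grip":0,"offset":[134,-293,14],"angular":[0,0,64]},{"grip":0,"offset":[151,-330,16],"angular":[0,0,72]},{"grip":0,"offset":[168,-366,18],"angular":[0,0,80]}]'
python3 - <<'E'
from h import *
from station import manip
goto([.47,-.20,.25],0,manip.sense())
E
```

```text
t: 2.6
tcp_pos: [0.4926, -0.1229, 0.2536]
tool_rot: [0.59, 0.808, 0.0, -0.0]
force: [0.9, 0.2, -0.5]
finger_gap: 0.997
pos [ 0.4926 -0.1229  0.2536] yang 17.71 z [-2.e-04  3.e-04 -1.e+00] q1,q6 deg [-26.6 -44.4]
offset [-66.59 -45.     3.53] angular [-1.000e-02 -2.000e-02  1.771e+01]
```

```bash
python3 -m crank '[{"grip":0,"offset":[-30,-20,2],"angular":[0,0,8]},{"grip":0,"offset":[-55,-37,3],"angular":[0,0,15]},{"grip":0,"offset":[-66,-45,3],"angular":[0,0,17.7]},{"grip":0,"offset":[-66,-45,3],"angular":[0,0,17.7]},{"grip":0,"offset":[-66,-45,3],"angular":[0,0,17.7]}]'
python3 - <<'E'
from h import *
from station import manip,vision
s=vision.snapshot("wrist"); np.savez("w2.npz",**s); cv2.imwrite("pics/w2.png",s["pixels"][:,:,::-1])
goto([.468,-.222,.12-.0187],0,manip.sense())
E
```

```text
t: 3.1
tcp_pos: [0.4715, -0.1981, 0.2504]
tool_rot: [0.705, 0.709, 0.0, -0.0]
force: [0.5, -0.7, -1.0]
finger_gap: 0.997
pos [ 0.4717 -0.1979  0.2504] yang 0.4 z [-1.e-04  1.e-03 -1.e+00] q1,q6 deg [-35.3 -35.7]
offset [-24.25  -3.83 149.05] angular [-0.01 -0.06  0.4 ]
```

View pics/w2.png

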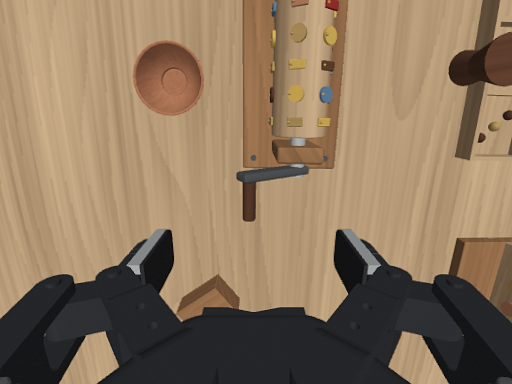

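Run:
```python
from h import *
w=load("w2"); crop(w,210,110,350,230,5.5,"w2a")
for z in (.115,.12,.125): print(plane(w,(249,185),z),plane(w,(249,219),z))
```

```text
[ 0.46622917 -0.20517843  0.115     ] [ 0.46631357 -0.24391054  0.115     ]
[ 0.46629936 -0.20384716  0.12      ] [ 0.46638225 -0.2418828   0.12      ]
[ 0.46636955 -0.2025159   0.125     ] [ 0.46645092 -0.23985505  0.125     ]
```

View pics/w2a.png

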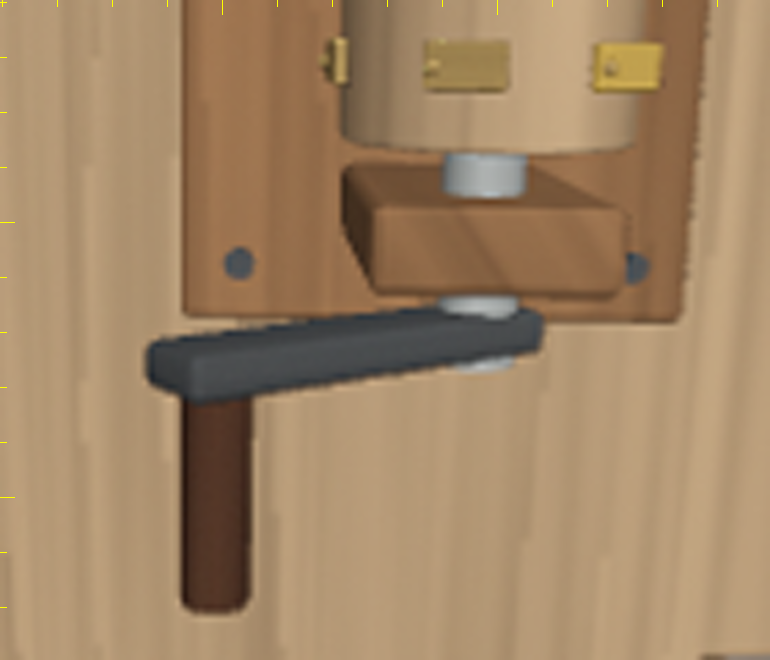

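```bash
python3 -m crank '[{"grip":0,"offset":[-14,-3,20],"angular":[0,0,0]},{"grip":0,"offset":[-28,-6,60],"angular":[0,0,0.4]},{"grip":0.3,"offset":[-28,-6,105],"angular":[0,0,0.4]},{"grip":0.3,"offset":[-28,-6,135],"angular":[0,0,0.4]},{"grip":0.3,"offset":[-28,-6,149],"angular":[0,0,0.4]},{"grip":0.3,"offset":[-28,-6,149],"angular":[0,0,0.4]}]' 30
python3 - <<'E'
from h import *
from station import manip,vision
s=vision.snapshot("wrist"); np.savez("w3.npz",**s); cv2.imwrite("pics/w3.png",s["pixels"][:,:,::-1])
goto([.466,-.226,.12-.0187],0,manip.sense())
E
```

```text
t: 3.75
tcp_pos: [0.4649, -0.225, 0.0992]
tool_rot: [0.707, 0.707, -0.0, -0.003]
force: [0.0, 0.1, 0.1]
finger_gap: 0.697
pos [ 0.4658 -0.2259  0.1006] yang -0.01 z [-0.0018  0.0018 -1.    ] q1,q6 deg [-38.3 -38.3]
offset [-0.13  0.24 -0.7 ] angular [-0.11 -0.1  -0.01]
```

View pics/w3.png

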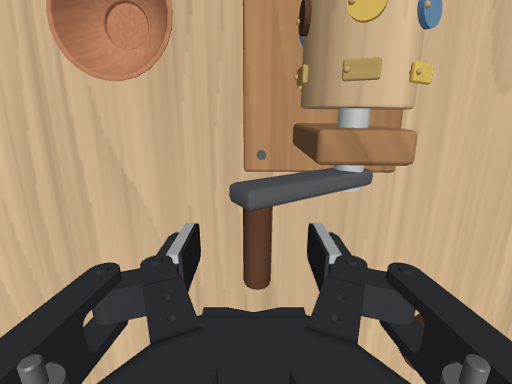

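```bash
python3 -m crank '[{"grip":0.7,"offset":[0,0,0],"angular":[0,0,0]},{"grip":0.9,"offset":[0,0,0],"angular":[0,0,0]},{"grip":1,"offset":[0,0,0],"angular":[0,0,0]},{"grip":1,"offset":[0,0,0],"angular":[0,0,0]},{"grip":1,"offset":[0,0,0],"angular":[0,0,0]},{"grip":1,"offset":[0,0,0],"angular":[0,0,0]}]' 25
python3 - <<'E'
from h import *
from station import manip,vision
s=vision.snapshot("wrist"); np.savez("w4.npz",**s); cv2.imwrite("pics/w4.png",s["pixels"][:,:,::-1])
st=manip.sense(); print(st["force"],st["ft_torque"],st["finger_gap"]); goto([.466,-.226,.12-.0187],0,st)
E
```

```text
t: 4.4
tcp_pos: [0.4663, -0.2279, 0.1019]
tool_rot: [0.708, 0.706, 0.0, 0.001]
force: [1.2, 1.2, 2.3]
finger_gap: 0.155
[0.8056147  0.85141638 2.19623512] [ 0.15123401 -0.30594807 -0.01268016] 0.14990737094553283
pos [ 0.4662 -0.2279  0.1018] yang -0.17 z [ 1.2e-03 -7.0e-04 -1.0e+00] q1,q6 deg [-38.4 -38.2]
offset [ 1.87 -0.22  0.46] angular [ 0.07  0.04 -0.17]
```

View pics/w4.png

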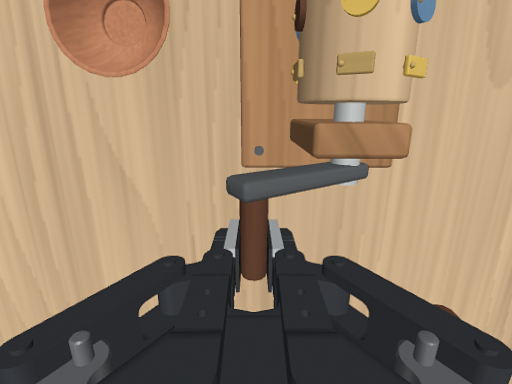

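```bash
python3 -m crank '[{"grip":1,"offset":[0,3.6,-5.1],"angular":[0,0,0]},{"grip":1,"offset":[0,8,-10.3],"angular":[0,0,0]},{"grip":1,"offset":[0,13,-14.9],"angular":[0,0,0]},{"grip":1,"offset":[0,18.5,-19],"angular":[0,0,0]},{"grip":1,"offset":[0,24.3,-22.5],"angular":[0,0,0]},{"grip":1,"offset":[0,24.3,-22.5],"angular":[0,0,0]}]'
python3 - <<'E'
from h import *
from station import manip,vision
st=manip.sense(); print(st["force"],st["ft_torque"],st["finger_gap"]); goto([.521,-.228,.15-.0185],0,st)
E
```

```text
t: 5.05
tcp_pos: [0.4874, -0.2278, 0.1249]
tool_rot: [0.707, 0.707, -0.002, -0.003]
force: [-9.6, -2.9, 8.8]
finger_gap: 0.154
[-9.63702618 -2.86939107  8.76780581] [-6.12392928e-01  1.63153894e+00  9.71501508e-04] 0.15393209429325336
pos [ 0.4874 -0.2278  0.1249] yang -0.03 z [-7.e-03  2.e-04 -1.e+00] q1,q6 deg [-36.8 -36.6]
offset [-0.15 33.59 -6.88] angular [-0.4  -0.01 -0.03]
```

```bash
python3 -m crank '[{"grip":1,"offset":[0,6.2,-4],"angular":[0,0,0]},{"grip":1,"offset":[0,12.6,-6.5],"angular":[0,0,0]},{"grip":1,"offset":[0,19.2,-8.5],"angular":[0,0,0]},{"grip":1,"offset":[0,24.8,-9.3],"angular":[0,0,0]},{"grip":1,"offset":[0,30.5,-9.5],"angular":[0,0,0]},{"grip":1,"offset":[0,30.5,-9.5],"angular":[0,0,0]},{"grip":1,"offset":[0,30.5,-9.5],"angular":[0,0,0]}]'
python3 - <<'E'
from h import *
from station import manip,vision
s=vision.snapshot("wrist"); np.savez("w5.npz",**s); cv2.imwrite("pics/w5.png",s["pixels"][:,:,::-1])
st=manip.sense(); print(st["force"],st["ft_torque"],st["finger_gap"]); goto([.521,-.228,.15-.0185],0,st)
E
```

```text
t: 5.75
tcp_pos: [0.5197, -0.2277, 0.1344]
tool_rot: [0.708, 0.706, -0.001, -0.001]
force: [-2.8, -0.1, 5.8]
finger_gap: 0.154
[-3.71114422 -1.17760572  5.68723653] [-0.15447308  0.81326168 -0.04933485] 0.15047370000189222
pos [ 0.5197 -0.2278  0.1345] yang -0.13 z [-0.0022  0.     -1.    ] q1,q6 deg [-34.9 -34.7]
offset [-0.24  1.32  2.95] angular [-0.13 -0.   -0.13]
```

View pics/w5.png

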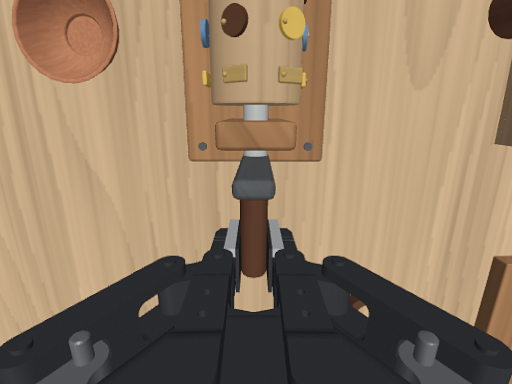

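Run:
```python
from h import *
w=load("w5"); crop(w,180,60,330,220,4.8,"w5a")
im=cv2.cvtColor(w["pixels"],cv2.COLOR_RGB2GRAY).astype(float)
for r in (110,114,116): print(r,im[r,235:280].astype(int).tolist())
for r in (200,210): print(r,im[r,232:276].astype(int).tolist())
print(ray(w,(256,150))[0])
```

```text
110 [129, 129, 128, 128, 130, 133, 133, 134, 117, 128, 145, 155, 162, 167, 170, 174, 176, 179, 181, 184, 187, 186, 184, 182, 181, 179, 178, 175, 172, 168, 160, 150, 133, 120, 127, 126, 125, 123, 122, 122, 120, 120, 121, 123, 126]
114 [129, 128, 127, 128, 130, 133, 134, 134, 117, 127, 144, 155, 161, 167, 170, 174, 176, 179, 181, 184, 187, 186, 183, 182, 181, 179, 177, 175, 172, 168, 159, 149, 132, 114, 128, 127, 126, 124, 123, 122, 121, 120, 121, 123, 126]
116 [129, 128, 128, 128, 130, 132, 134, 134, 118, 128, 144, 155, 161, 167, 170, 174, 176, 179, 181, 184, 186, 186, 184, 182, 181, 179, 177, 176, 172, 168, 159, 148, 131, 114, 129, 128, 126, 124, 123, 122, 121, 121, 122, 124, 126]
200 [169, 170, 171, 172, 174, 177, 177, 144, 31, 44, 48, 52, 55, 58, 58, 54, 56, 56, 58, 59, 60, 61, 61, 61, 61, 61, 60, 61, 61, 60, 58, 55, 54, 51, 45, 59, 132, 177, 173, 171, 170, 170, 171, 170]
210 [169, 169, 170, 170, 171, 171, 174, 173, 26, 44, 49, 51, 55, 57, 60, 61, 61, 62, 63, 66, 67, 69, 68, 67, 68, 68, 67, 67, 67, 65, 63, 62, 58, 55, 47, 84, 174, 169, 168, 167, 167, 169, 170, 168]
[ 0.51919711 -0.16060995  0.2770448 ]
```

View pics/w5a.png

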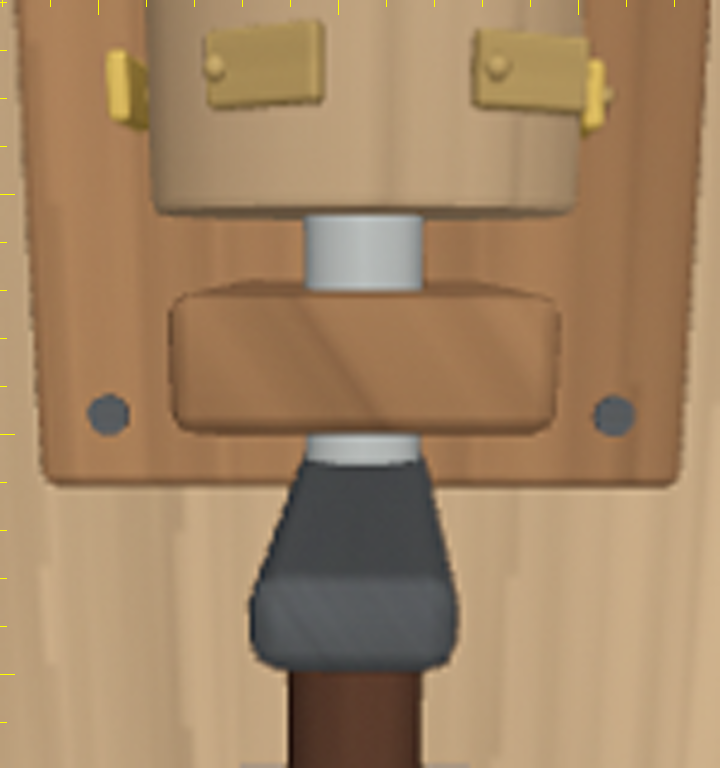

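```bash
python3 -m crank '[{"grip":1,"offset":[0,1,0],"angular":[0,0,0]},{"grip":1,"offset":[0,2.2,0],"angular":[0,0,0]},{"grip":1,"offset":[0,2.2,0],"angular":[0,0,0]},{"grip":1,"offset":[0,2.2,0],"angular":[0,0,0]}]'
python3 - <<'E'
from h import *
from station import manip,vision
s=vision.snapshot("wrist"); np.savez("w6.npz",**s); cv2.imwrite("pics/w6.png",s["pixels"][:,:,::-1])
st=manip.sense(); print(st["force"],st["ft_torque"],st["finger_gap"]); goto([.521,-.228,.15-.0185],0,st)
im=cv2.cvtColor(s["pixels"],cv2.COLOR_RGB2GRAY).astype(float)
for r in (110,116): print(r,im[r,235:280].astype(int).tolist())
for r in (200,210): print(r,im[r,232:276].astype(int).tolist())
E
```

```text
t: 6.2
tcp_pos: [0.5212, -0.2277, 0.1343]
tool_rot: [0.708, 0.706, -0.001, -0.001]
force: [-5.6, -1.9, 6.2]
finger_gap: 0.148
[-5.07274201 -2.51743105  5.00973202] [-0.20669451  0.97570756 -0.01260022] 0.14932297723368235
pos [ 0.5212 -0.2277  0.1343] yang -0.12 z [-3.8e-03  3.0e-04 -1.0e+00] q1,q6 deg [-34.8 -34.6]
offset [-0.28 -0.16  2.79] angular [-0.21 -0.02 -0.12]
110 [128, 127, 128, 131, 133, 134, 113, 130, 147, 156, 162, 168, 171, 174, 177, 179, 182, 184, 187, 186, 184, 182, 180, 179, 177, 175, 172, 167, 160, 149, 130, 111, 127, 127, 126, 124, 124, 123, 121, 121, 121, 121, 124, 127, 127]
116 [128, 128, 128, 132, 134, 133, 109, 130, 146, 156, 162, 166, 171, 174, 177, 179, 181, 184, 187, 186, 183, 182, 180, 179, 177, 174, 171, 167, 158, 147, 128, 110, 129, 129, 126, 125, 124, 123, 121, 121, 121, 122, 124, 128, 127]
200 [170, 171, 172, 172, 174, 175, 152, 116, 31, 42, 46, 49, 50, 54, 55, 55, 57, 57, 58, 59, 61, 62, 62, 62, 62, 62, 62, 61, 61, 61, 58, 57, 53, 52, 46, 60, 127, 157, 174, 172, 172, 171, 169, 168]
210 [170, 170, 171, 171, 170, 172, 173, 149, 28, 44, 50, 53, 56, 58, 60, 60, 61, 61, 63, 66, 67, 68, 68, 67, 66, 67, 67, 67, 67, 66, 63, 61, 58, 55, 47, 85, 175, 169, 168, 168, 169, 169, 168, 167]
```

```bash
python3 -m crank '[{"grip":0.75,"offset":[0,-0.8,0],"angular":[0,0,0]},{"grip":0.6,"offset":[0,-0.8,0],"angular":[0,0,0]},{"grip":0.5,"offset":[0,-0.8,0],"angular":[0,0,0]},{"grip":0.4,"offset":[0,-0.8,-30],"angular":[0,0,0]},{"grip":0.3,"offset":[0,-0.8,-75],"angular":[0,0,0]},{"grip":0.3,"offset":[0,-0.8,-95],"angular":[0,0,0]},{"grip":0.3,"offset":[0,-0.8,-95],"angular":[0,0,0]},{"grip":0.3,"offset":[0,-0.8,-95],"angular":[0,0,0]}]'
python3 - <<'E'
from h import *
from station import manip,vision
s=vision.snapshot("wrist"); np.savez("w7.npz",**s); cv2.imwrite("pics/w7.png",s["pixels"][:,:,::-1])
st=manip.sense(); print(st["force"],st["ft_torque"],st["finger_gap"]); goto([.521,-.03,.27],97,st)
crop(s,180,60,330,240,4,"w7a"); print(ray(s,(0,0))[0])
im=cv2.cvtColor(s["pixels"],cv2.COLOR_RGB2GRAY).astype(float)
E
```

```text
t: 7.05
tcp_pos: [0.5219, -0.2275, 0.2282]
tool_rot: [0.708, 0.706, 0.0, -0.0]
force: [-0.2, -0.9, -1.2]
finger_gap: 0.701
[-0.26868785  0.77955503  0.09897736] [0.00364471 0.03134155 0.00889219] 0.7020465947258266
pos [ 0.5213 -0.2271  0.2272] yang -0.16 z [-0.0017  0.0014 -1.    ] q1,q6 deg [-34.8 -34.7]
offset [197.18  -0.91 -42.51] angular [-1.000e-02 -1.400e-01 -9.716e+01]
[ 0.52106105 -0.16035518  0.37075569]
```

View pics/w7a.png

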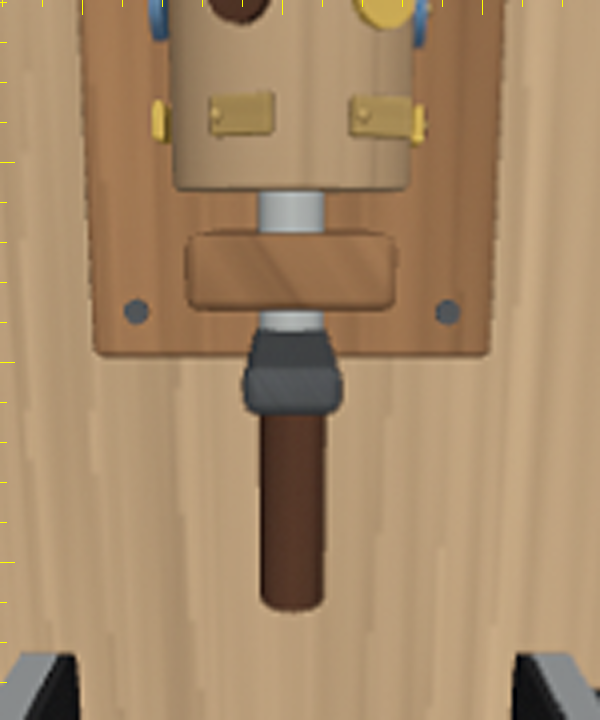

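```bash
python3 -m crank '[{"grip":0,"offset":[40,0,0],"angular":[0,0,0]},{"grip":0,"offset":[85,0,0],"angular":[0,0,0]},{"grip":0,"offset":[130,0,0],"angular":[0,0,0]},{"grip":0,"offset":[175,0,0],"angular":[0,0,0]},{"grip":0,"offset":[212,0,0],"angular":[0,0,0]},{"grip":0,"offset":[212,0,0],"angular":[0,0,0]},{"grip":0,"offset":[212,0,0],"angular":[0,0,0]}]'
python3 - <<'E'
from h import *
from station import manip,vision
s=vision.snapshot("wrist"); np.savez("w8.npz",**s); cv2.imwrite("pics/w8.png",s["pixels"][:,:,::-1])
st=manip.sense(); goto([.584,.256,.27],98,st)
print(proj(s,[.5215,.0473,.128]))
crop(s,200,60,310,200,5,"w8a"); print(ray(s,(0,0))[0])
E
```

```text
t: 7.8
tcp_pos: [0.5217, -0.0149, 0.2268]
tool_rot: [0.707, 0.707, -0.001, -0.001]
force: [-0.5, -0.5, 0.1]
finger_gap: 0.999
pos [ 0.5221 -0.0159  0.2271] yang -0.12 z [-0.0023  0.     -1.    ] q1,q6 deg [-14.  -13.9]
offset [272.01  61.25 -43.02] angular [-9.000e-02 -1.100e-01 -9.812e+01]
[[254.31734018 118.56605421]]
[0.52117535 0.05220443 0.36942867]
```

View pics/w8a.png

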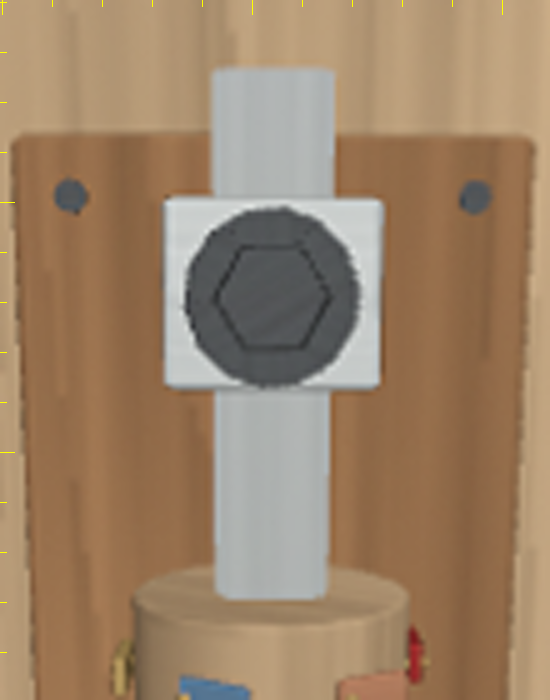

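```bash
python3 -m crank '[{"grip":0,"offset":[25,6,0],"angular":[0,0,-8]},{"grip":0,"offset":[50,11,0],"angular":[0,0,-16]},{"grip":0,"offset":[75,17,0],"angular":[0,0,-24]},{"grip":0,"offset":[100,23,0],"angular":[0,0,-32]},{"grip":0,"offset":[125,28,0],"angular":[0,0,-40]},{"grip":0,"offset":[150,34,0],"angular":[0,0,-48]},{"grip":0,"offset":[175,40,0],"angular":[0,0,-56]},{"grip":0,"offset":[200,45,0],"angular":[0,0,-64]},{"grip":0,"offset":[225,50,0],"angular":[0,0,-72]},{"grip":0,"offset":[250,56,0],"angular":[0,0,-80]}]'
python3 - <<'E'
from h import *
from station import manip
goto([.584,.256,.21],98.1,manip.sense())
E
```

```text
t: 8.85
tcp_pos: [0.5801, 0.2331, 0.2273]
tool_rot: [0.087, 0.996, -0.0, -0.001]
force: [0.7, -0.0, 0.6]
finger_gap: 1.002
pos [0.5801 0.2331 0.2273] yang 80.01 z [-1.3e-03 -6.0e-04 -1.0e+00] q1,q6 deg [ 11.7 -68.3]
offset [ 0.1  23.24 17.33] angular [ -0.04  -0.07 -18.09]
```

```bash
python3 -m crank '[{"grip":0,"offset":[0,10,8],"angular":[0,0,-8]},{"grip":0,"offset":[0,20,14],"angular":[0,0,-16]},{"grip":0,"offset":[0,23,17],"angular":[0,0,-18]},{"grip":0,"offset":[0,23,17],"angular":[0,0,-18]},{"grip":0,"offset":[0,23,17],"angular":[0,0,-18]}]'
python3 - <<'E'
from h import *
from station import manip,vision
s=vision.snapshot("wrist"); np.savez("w9.npz",**s); cv2.imwrite("pics/w9.png",s["pixels"][:,:,::-1])
goto([.584,.256,.077],98.1,manip.sense())
crop(s,200,100,310,250,4,"w9a"); print(ray(s,(0,0))[0])
E
```

```text
t: 9.35
tcp_pos: [0.5838, 0.2553, 0.2107]
tool_rot: [-0.067, 0.998, -0.0, -0.0]
force: [-0.5, -0.1, -0.2]
finger_gap: 0.999
pos [0.5838 0.2554 0.211 ] yang 97.7 z [-4.e-04 -3.e-04 -1.e+00] q1,q6 deg [ 13.6 -84.1]
offset [ -0.29   0.6  134.  ] angular [-0.02 -0.03 -0.4 ]
[0.51598464 0.24582917 0.35330517]
```

View pics/w9.png

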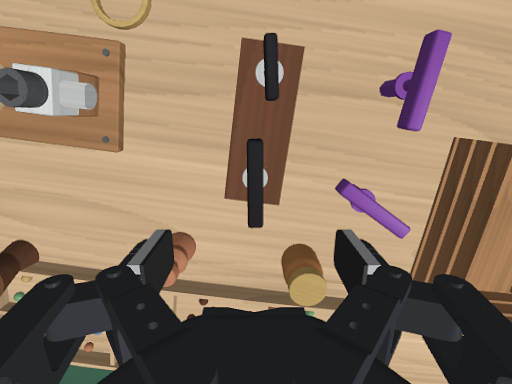

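View pics/w9a.png

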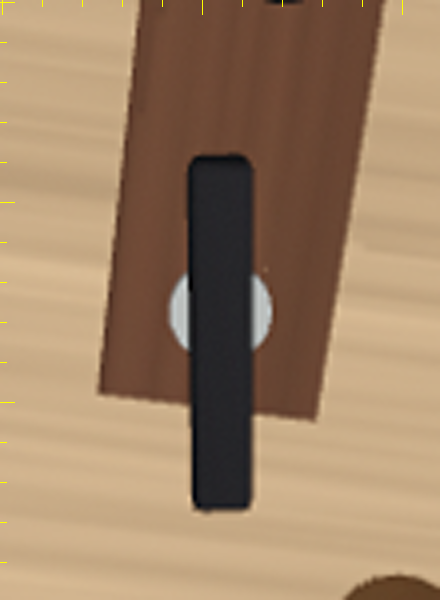

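Run:
```python
from h import *
w=load("w9"); F=lambda x,y:(200+x/4-.5,100+y/4-.5)
a=plane(w,F(220.5,159),.098);b=plane(w,F(222,511),.098);print(a,b,(a+b)/2,np.linalg.norm(a-b),np.degrees(np.arctan2(*(b-a)[[1,0]])))
a=plane(w,F(220.5,153),.076);print(a,np.linalg.norm((a-b)[:2]))
for z in (.056,.06,.066):
  l=plane(w,F(169,312),z);r=plane(w,F(272,312),z); print(z,(l+r)/2,np.linalg.norm(l-r))
# block corners top
c1=plane(w,F(99,394),.056);c2=plane(w,F(317,420),.056);print("block end",c1,c2,np.linalg.norm(c1-c2),np.degrees(np.arctan2(*(c2-c1)[[1,0]])))
m=(c1+c2)/2; d=(c2-c1)/np.linalg.norm(c2-c1); n=np.array([d[1],-d[0],0]); print("hole",m-n*.03,m+n*.03)
```

```text
[0.53983791 0.25030738 0.098     ] [0.6278311  0.26269207 0.098     ] [0.58383451 0.25649972 0.098     ] 0.08886046128993817 8.011526121002408
[0.54040206 0.25049    0.076     ] 0.08827642936154367
0.056 [0.58609496 0.25681561 0.056     ] 0.029047747682152923
0.06 [0.58515168 0.2566678  0.06      ] 0.028656933791818513
0.066 [0.58373676 0.25644608 0.066     ] 0.028070712956316936
block end [0.61482306 0.22540665 0.056     ] [0.61423472 0.28890143 0.056     ] 0.06349750139869559 90.53089072904527
hole [0.58453018 0.25687607 0.056     ] [0.6445276  0.25743201 0.056     ]
```

Run:
```python
from h import *
from station import manip
s=load("scene0")
print(plane(s,(330,255),.0),plane(s,(330,240),.086),plane(s,(384,253),0),plane(s,(386,237),.075))
goto([.584,.2565,.115],98.0,manip.sense())
```

```text
[ 7.13326858e-01  1.71148700e-01 -1.11022302e-16] [0.71691708 0.1582972  0.086     ] [0.71902883 0.34514642 0.        ] [0.71089162 0.33470371 0.075     ]
pos [0.5838 0.2554 0.211 ] yang 97.7 z [-4.e-04 -3.e-04 -1.e+00] q1,q6 deg [ 13.6 -84.1]
offset [-0.34  1.09 96.  ] angular [-0.02 -0.03 -0.3 ]
```

```bash
python3 -m crank '[{"grip":0.3,"offset":[0,1,30],"angular":[0,0,-0.3]},{"grip":0.3,"offset":[0,1,75],"angular":[0,0,-0.3]},{"grip":0.3,"offset":[0,1,110],"angular":[0,0,-0.3]},{"grip":0.3,"offset":[0,1,125],"angular":[0,0,-0.3]},{"grip":0.3,"offset":[0,1,134],"angular":[0,0,-0.3]},{"grip":0.3,"offset":[0,1,134],"angular":[0,0,-0.3]},{"grip":0.3,"offset":[0,1,134],"angular":[0,0,-0.3]}]'
python3 - <<'E'
from h import *
from station import manip,vision
s=vision.snapshot("wrist"); np.savez("w10.npz",**s); cv2.imwrite("pics/w10.png",s["pixels"][:,:,::-1])
st=manip.sense(); print(st["force"],st["ft_torque"]); goto([.584,.2565,.0765],98.0,st)
E
```

```text
t: 10.1
tcp_pos: [0.5846, 0.2579, 0.0789]
tool_rot: [-0.071, 0.997, 0.0, 0.002]
force: [-0.1, 0.6, -0.5]
finger_gap: 0.699
[ 0.05584817 -0.14025068  0.41471028] [-0.05734575 -0.02917166 -0.03550629]
pos [0.5847 0.258  0.0792] yang 98.13 z [ 3.6e-03  9.0e-04 -1.0e+00] q1,q6 deg [ 13.8 -84.3]
offset [ 0.9  -1.37  2.69] angular [0.02 0.21 0.13]
```

View pics/w10.png

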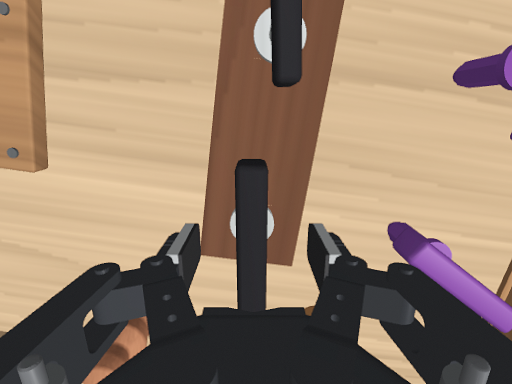

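```bash
python3 -m crank '[{"grip":0.5,"offset":[0.5,-1,2],"angular":[0,0,0]},{"grip":0.7,"offset":[0.5,-1,2],"angular":[0,0,0]},{"grip":0.9,"offset":[0.5,-1,2],"angular":[0,0,0]},{"grip":1,"offset":[0.5,-1,2],"angular":[0,0,0]},{"grip":1,"offset":[0.5,-1,2],"angular":[0,0,0]},{"grip":1,"offset":[0.5,-1,2],"angular":[0,0,0]}]' 80
python3 - <<'E'
from h import *
from station import manip,vision
s=vision.snapshot("wrist"); np.savez("w11.npz",**s); cv2.imwrite("pics/w11.png",s["pixels"][:,:,::-1])
st=manip.sense(); print(st["force"],st["ft_torque"],st["finger_gap"]); goto([.584,.2565,.0765],98.0,st)
E
```

```text
t: 10.75
tcp_pos: [0.5832, 0.2566, 0.0762]
tool_rot: [-0.071, 0.997, -0.0, 0.001]
force: [-0.1, -0.2, 6.2]
finger_gap: 0.168
[-0.73974807 -0.3663845   5.44816579] [-0.14031748  0.20138334 -0.0274405 ] 0.16821025610189297
pos [0.5832 0.2566 0.0762] yang 98.14 z [ 0.001  0.    -1.   ] q1,q6 deg [ 13.7 -84.4]
offset [-0.78 -0.24 -0.33] angular [-0.01  0.06  0.14]
```

View pics/w11.png

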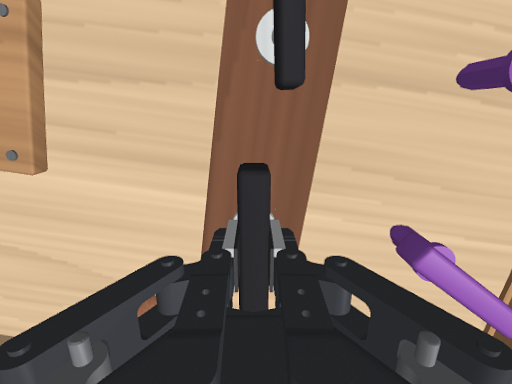

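```bash
python3 -m crank '[{"grip":1,"offset":[0,0,-8],"angular":[0,0,0]},{"grip":1,"offset":[0,0,-25],"angular":[0,0,0]},{"grip":1,"offset":[0,0,-55],"angular":[0,0,0]},{"grip":1,"offset":[0,0,-90],"angular":[0,0,0]},{"grip":1,"offset":[0,0,-130],"angular":[0,0,0]},{"grip":1,"offset":[0,0,-155],"angular":[0,0,0]},{"grip":1,"offset":[0,0,-160],"angular":[0,0,0]},{"grip":1,"offset":[0,0,-160],"angular":[0,0,0]}]'
python3 - <<'E'
from h import *
from station import manip,vision
for n in("wrist","side","scene"):
  s=vision.snapshot(n); np.savez(n+"12.npz",**s); cv2.imwrite(f"pics/{n}12.png",s["pixels"][:,:,::-1])
st=manip.sense(); print(st["force"],st["ft_torque"],st["finger_gap"]); goto([.5213,.0472,.235],120,st)
d=load("side12"); print(proj(d,st["tcp_pos"])); u,v=proj(d,st["tcp_pos"])[0].astype(int); crop(d,u-60,v-50,u+60,v+70,5,"side12a")
E
```

```text
t: 11.6
tcp_pos: [0.5826, 0.2567, 0.2355]
tool_rot: [-0.071, 0.997, 0.0, 0.0]
force: [0.3, -0.9, -2.3]
finger_gap: 0.165
[-0.52031508 -0.47312962 -1.19695225] [0.00776776 0.01294649 0.01103568] 0.17073657651886387
pos [0.5813 0.2562 0.2328] yang 98.13 z [-0.0048 -0.0012 -1.    ] q1,q6 deg [ 13.7 -84.4]
offset [  88.98 -198.44   -1.65] angular [  0.03  -0.28 -21.87]
[[228.96110307 207.64550887]]
```

View pics/side12a.png

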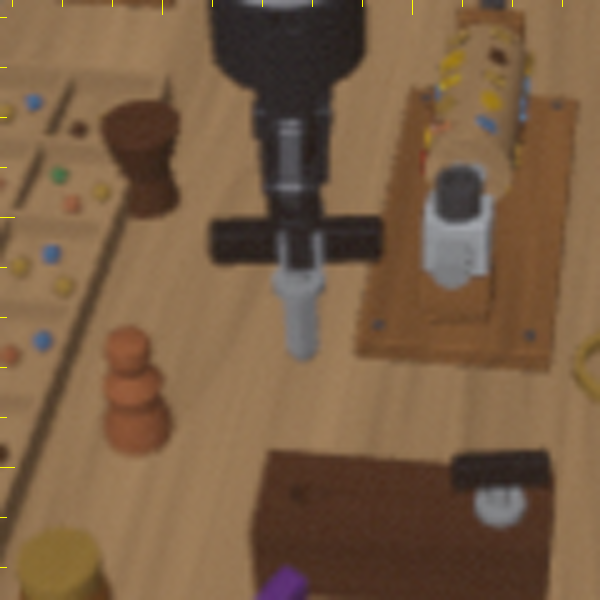

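View pics/wrist12.png

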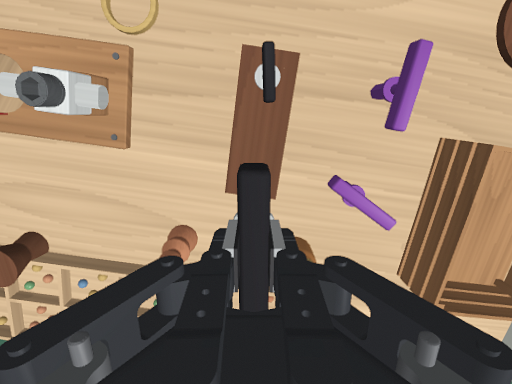

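```bash
python3 -m crank '[{"grip":1,"offset":[12,-26,-2],"angular":[0,0,-4]},{"grip":1,"offset":[28,-62,-4],"angular":[0,0,-9]},{"grip":1,"offset":[45,-100,-4],"angular":[0,0,-14]},{"grip":1,"offset":[62,-138,-4],"angular":[0,0,-18]},{"grip":1,"offset":[78,-174,-4],"angular":[0,0,-22]},{"grip":1,"offset":[88,-197,-3],"angular":[0,0,-22]},{"grip":1,"offset":[88,-197,-3],"angular":[0,0,-22]},{"grip":1,"offset":[88,-197,-3],"angular":[0,0,-22]}]' 100
python3 - <<'E'
from h import *
from station import manip,vision
for n in("wrist","side","scene"):
  s=vision.snapshot(n); np.savez(n+"13.npz",**s); cv2.imwrite(f"pics/{n}13.png",s["pixels"][:,:,::-1])
st=manip.sense(); print(st["force"],st["ft_torque"],st["finger_gap"]); goto([.5213,.0472,.235],120,st)
for n in("side","scene"):
  d=load(n+"13"); u,v=proj(d,[.5215,.047,.16])[0].astype(int); crop(d,u-45,v-45,u+45,v+45,6,n+"13a")
E
```

```text
t: 12.55
tcp_pos: [0.5229, 0.0489, 0.237]
tool_rot: [-0.259, 0.966, 0.001, -0.001]
force: [0.6, 0.2, -1.9]
finger_gap: 0.164
[ 0.70438767  0.67155196 -2.05317226] [-0.0150183   0.00044107 -0.00940821] 0.16365650352105524
pos [0.5236 0.0501 0.2377] yang 120.2 z [-9.e-04  4.e-04 -1.e+00] q1,q6 deg [  -6.7 -126.9]
offset [ 3.44 -1.31  2.71] angular [ 0.05 -0.03  0.2 ]
```

View pics/side13a.png

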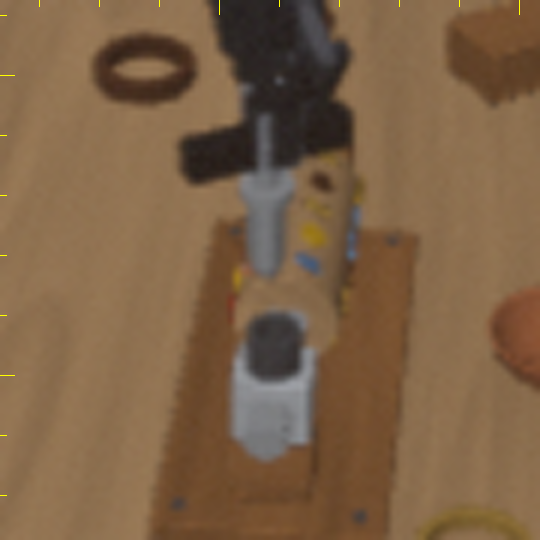

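View pics/scene13a.png

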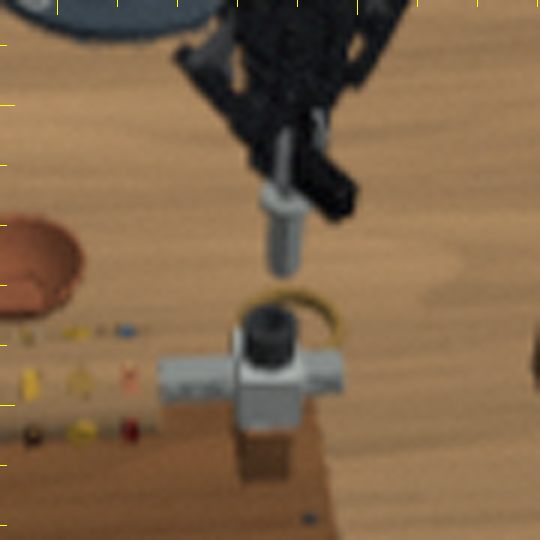

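View pics/wrist13.png

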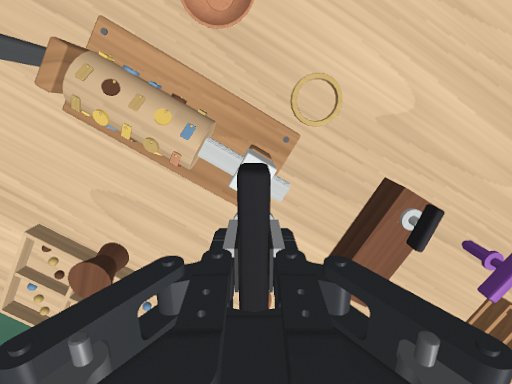

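Run:
```python
from h import *
d=load("side13");s=load("scene13")
u,v=proj(d,[.5215,.047,.16])[0].astype(int);a,b=proj(s,[.5215,.047,.16])[0].astype(int)
D=lambda x,y:(u-45+x/6-.5,v-45+y/6-.5);S=lambda x,y:(a-45+x/6-.5,b-45+y/6-.5)
print("tip",tri([(d,D(266,274)),(s,S(284,273))]))
print("mouth",tri([(d,D(275,327)),(s,S(270,318))]))
print("flange",tri([(d,D(267,185)),(s,S(284,203))]))
```

```text
tip (array([0.52667871, 0.05142515, 0.16716572]), [np.float64(0.001565602640756034), np.float64(0.001565602640756021)])
mouth (array([0.52219903, 0.04644125, 0.1292729 ]), [np.float64(0.0018543003136977465), np.float64(0.001854300313697728)])
flange (array([0.52757154, 0.04786816, 0.21914811]), [np.float64(0.00015893321126897298), np.float64(0.00015893321126893696)])
```

```bash
python3 -m crank '[{"grip":1,"offset":[2,-0.7,6],"angular":[0,0,0]},{"grip":1,"offset":[4,-1.5,18],"angular":[0,0,0]},{"grip":1,"offset":[4,-1.5,27],"angular":[0,0,0]},{"grip":1,"offset":[4,-1.5,32],"angular":[0,0,0]},{"grip":1,"offset":[4,-1.5,34],"angular":[0,0,0]},{"grip":1,"offset":[4,-1.5,34],"angular":[0,0,0]},{"grip":1,"offset":[4,-1.5,34],"angular":[0,0,0]}]'
python3 - <<'E'
from h import *
from station import manip,vision
for n in("side","scene"):
  s=vision.snapshot(n); np.savez(n+"14.npz",**s); u,v=proj(s,[.5215,.047,.13])[0].astype(int); crop(s,u-30,v-30,u+30,v+30,9,n+"14a")
st=manip.sense(); print(st["force"],st["ft_torque"],st["finger_gap"]); goto([.5213,.0472,.235],120,st)
E
python3 -c "
import cv2,numpy as np
cv2.imwrite('pics/c14.png',np.hstack([cv2.imread('pics/side14a.png')[:,:395],cv2.imread('pics/scene14a.png')[:,70:465]]))"
```

```text
t: 13.4
tcp_pos: [0.5213, 0.0459, 0.2046]
tool_rot: [-0.26, 0.966, -0.0, 0.0]
force: [-0.1, 0.1, -2.1]
finger_gap: 0.163
[-0.38331098  0.07030305 -1.1568549 ] [-0.03539709 -0.02115889 -0.02480013] 0.1584043311648463
pos [0.5213 0.0458 0.2047] yang 120.14 z [ 1.1e-03 -1.0e-04 -1.0e+00] q1,q6 deg [  -7.2 -127.4]
offset [ -0.75   1.17 -30.26] angular [-0.04  0.05  0.14]
```

View pics/c14.png

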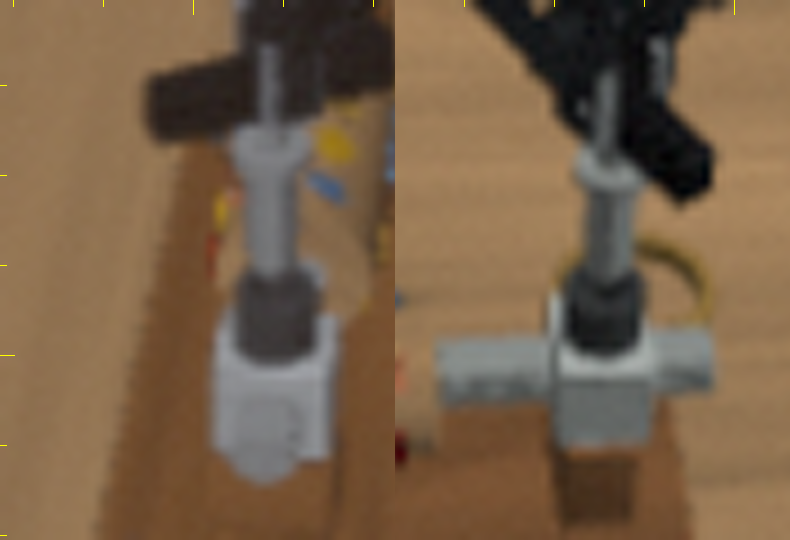

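Run:
```python
from h import *
for n in("side","scene"):
  s=load(n+"14"); g=cv2.cvtColor(s["pixels"],cv2.COLOR_RGB2GRAY); u,v=proj(s,[.5213,.0472,.13])[0]
  print(n,u,v, proj(s,[.5213,.0472,.128]),proj(s,[.5213,.0472,.104]),proj(s,[.5213,.0472,.15]))
  print("scale mm/px", 10/np.linalg.norm(proj(s,[.5313,.0472,.128])-proj(s,[.5213,.0472,.128])),10/np.linalg.norm(proj(s,[.5213,.0572,.128])-proj(s,[.5213,.0472,.128])))
  for r in range(int(v)-13,int(v)+8): print(r,g[r,int(u)-9:int(u)+10].tolist())
```

```text
side 260.00226706188175 191.5658318140683 [[259.99975681 192.06503629]] [[259.96988091 197.98104818]] [[260.02754477 186.52028602]]
scale mm/px 3.179951126112056 5.091169978899847
178 [80, 81, 74, 83, 113, 124, 127, 127, 126, 126, 125, 114, 102, 113, 118, 115, 112, 105, 98]
179 [82, 82, 81, 80, 104, 116, 122, 122, 123, 120, 109, 98, 102, 112, 113, 108, 106, 100, 95]
180 [82, 82, 82, 80, 97, 111, 117, 119, 118, 110, 98, 106, 98, 96, 101, 103, 100, 98, 94]
181 [82, 81, 85, 86, 85, 99, 111, 117, 116, 101, 91, 105, 108, 97, 89, 93, 98, 97, 92]
182 [82, 80, 96, 110, 101, 102, 111, 117, 115, 98, 86, 105, 112, 100, 91, 86, 93, 96, 89]
183 [82, 88, 117, 112, 105, 105, 111, 117, 117, 100, 90, 104, 113, 110, 97, 92, 96, 96, 90]
184 [81, 88, 123, 112, 105, 103, 114, 118, 118, 99, 88, 105, 112, 111, 106, 102, 98, 94, 89]
185 [80, 87, 111, 107, 106, 104, 112, 117, 119, 101, 89, 98, 109, 110, 111, 104, 100, 94, 84]
186 [83, 83, 97, 105, 111, 104, 113, 118, 116, 101, 89, 99, 104, 109, 109, 108, 104, 93, 86]
187 [83, 73, 85, 111, 113, 106, 111, 117, 116, 102, 89, 102, 108, 106, 109, 108, 109, 99, 82
[... 2384 characters left out ...]
112, 92, 69, 49, 58, 66, 77, 85, 67, 66, 105, 125, 128, 114, 90, 67]
186 [125, 125, 124, 114, 76, 58, 46, 46, 49, 56, 45, 39, 52, 84, 119, 127, 127, 119, 87]
187 [121, 120, 119, 131, 79, 53, 52, 47, 35, 28, 33, 44, 51, 82, 118, 126, 125, 124, 112]
188 [126, 126, 113, 154, 93, 47, 52, 52, 47, 41, 48, 52, 50, 79, 118, 127, 126, 127, 126]
189 [130, 128, 108, 157, 93, 29, 43, 45, 51, 49, 50, 51, 48, 90, 122, 128, 128, 126, 123]
190 [128, 128, 104, 151, 89, 30, 28, 35, 36, 34, 41, 41, 45, 112, 124, 125, 117, 122, 119]
191 [124, 124, 105, 140, 84, 26, 26, 26, 28, 30, 37, 41, 46, 128, 134, 133, 125, 126, 132]
192 [134, 132, 123, 126, 88, 45, 29, 29, 30, 34, 39, 43, 60, 143, 145, 139, 138, 138, 138]
```

```bash
python3 -m crank '[{"grip":1,"offset":[1.2,0,2],"angular":[0,0,0]},{"grip":1,"offset":[1.2,0,4],"angular":[0,0,0]},{"grip":1,"offset":[1.2,0,6],"angular":[0,0,0]},{"grip":1,"offset":[1.2,0,8],"angular":[0,0,0]},{"grip":1,"offset":[1.2,0,9.5],"angular":[0,0,0]},{"grip":1,"offset":[1.2,0,9.5],"angular":[0,0,0]}]'
python3 - <<'E'
from h import *
from station import manip
st=manip.sense(); print(st["force"],st["ft_torque"],st["finger_gap"]); goto([.5213,.0472,.235],120,st)
E
```

```text
t: 14.1
tcp_pos: [0.5197, 0.0453, 0.1945]
tool_rot: [-0.26, 0.966, 0.0, -0.0]
force: [-0.5, 0.5, -2.0]
finger_gap: 0.16
[-0.53284432  0.48223274 -1.99571197] [-0.04996628  0.01573535  0.00759604] 0.16017996797680195
pos [0.5197 0.0453 0.1945] yang 120.13 z [-7.e-04  1.e-04 -1.e+00] q1,q6 deg [  -7.3 -127.4]
offset [ -2.35   0.88 -40.51] angular [ 0.02 -0.03  0.13]
```

```bash
python3 -m crank '[{"grip":1,"offset":[0,0,0.8],"angular":[0,0,0]},{"grip":1,"offset":[0,0,1.6],"angular":[0,0,0]},{"grip":1,"offset":[0,0,2.4],"angular":[0,0,0]},{"grip":1,"offset":[0,0,3.2],"angular":[0,0,0]},{"grip":1,"offset":[0,0,3.2],"angular":[0,0,0]}]'
python3 - <<'E'
from h import *
from station import manip
st=manip.sense(); print(st["force"],st["ft_torque"],st["finger_gap"]); goto([.5213,.0472,.235],120,st)
E
```

```text
t: 14.6
tcp_pos: [0.5198, 0.0453, 0.1915]
tool_rot: [-0.26, 0.966, 0.0, -0.0]
force: [0.7, 0.5, -1.1]
finger_gap: 0.161
[ 0.71307726  0.546335   -1.10432268] [-0.08324566  0.02409865  0.06187982] 0.16112496198433807
pos [0.5198 0.0453 0.1915] yang 120.14 z [-3.e-04  0.e+00 -1.e+00] q1,q6 deg [  -7.3 -127.4]
offset [ -2.28   0.9  -43.49] angular [ 0.01 -0.01  0.14]
```

```bash
python3 -m crank '[{"grip":1,"offset":[0,0,0.7],"angular":[0,0,0]},{"grip":1,"offset":[0,0,1.4],"angular":[0,0,0]},{"grip":1,"offset":[0,0,2.1],"angular":[0,0,0]},{"grip":1,"offset":[0,0,2.8],"angular":[0,0,0]},{"grip":1,"offset":[0,0,2.8],"angular":[0,0,0]}]'
python3 - <<'E'
from h import *
from station import manip
st=manip.sense(); print(st["force"],st["ft_torque"],st["finger_gap"]); goto([.5213,.0472,.235],120,st)
E
```

```text
t: 15.1
tcp_pos: [0.5198, 0.0453, 0.1887]
tool_rot: [-0.26, 0.966, 0.0, -0.0]
force: [-0.4, 0.4, -3.2]
finger_gap: 0.161
[-0.44532258  0.41185356 -3.16077579] [0.07457647 0.04004256 0.01088755] 0.16051691413332492
pos [0.5198 0.0453 0.1887] yang 120.13 z [-1.e-04  1.e-04 -1.e+00] q1,q6 deg [  -7.3 -127.4]
offset [ -2.24   0.9  -46.29] angular [ 0.01 -0.    0.13]
```

```bash
python3 -m crank '[{"grip":1,"offset":[0,0,1],"angular":[0,0,0]},{"grip":1,"offset":[0,0,2],"angular":[0,0,0]},{"grip":1,"offset":[0,0,3],"angular":[0,0,0]},{"grip":1,"offset":[0,0,4],"angular":[0,0,0]},{"grip":1,"offset":[0,0,4],"angular":[0,0,0]}]'
python3 - <<'E'
from h import *
from station import manip
st=manip.sense(); print(st["force"],st["ft_torque"],st["finger_gap"]); goto([.5213,.0472,.235],120,st)
E
```

```text
t: 15.6
tcp_pos: [0.5198, 0.0453, 0.1846]
tool_rot: [-0.26, 0.966, 0.0, -0.0]
force: [0.0, 0.8, -1.8]
finger_gap: 0.161
[ 0.03210841  0.81512839 -1.76858733] [ 0.14477858 -0.00731549  0.00025366] 0.16140903403579673
pos [0.5198 0.0453 0.1846] yang 120.13 z [-2.e-04  1.e-04 -1.e+00] q1,q6 deg [  -7.3 -127.4]
offset [ -2.24   0.9  -50.37] angular [ 0.01 -0.01  0.13]
```

```bash
python3 -m crank '[{"grip":1,"offset":[0,0,1],"angular":[0,0,0]},{"grip":1,"offset":[0,0,2],"angular":[0,0,0]},{"grip":1,"offset":[0,0,3],"angular":[0,0,0]},{"grip":1,"offset":[0,0,4],"angular":[0,0,0]},{"grip":1,"offset":[0,0,4],"angular":[0,0,0]}]'
python3 - <<'E'
from h import *
from station import manip,vision
for n in("side","scene"):
  s=vision.snapshot(n); np.savez(n+"15.npz",**s); u,v=proj(s,[.5215,.047,.13])[0].astype(int); crop(s,u-30,v-30,u+30,v+30,9,n+"15a")
st=manip.sense(); print(st["force"],st["ft_torque"],st["finger_gap"]); goto([.5213,.0472,.235],120,st)
cv2.imwrite('pics/c15.png',np.hstack([cv2.imread('pics/side15a.png')[:,:395],cv2.imread('pics/scene15a.png')[:,70:465]]))
E
```

```text
t: 16.1
tcp_pos: [0.5198, 0.0453, 0.1806]
tool_rot: [-0.26, 0.966, 0.0, -0.0]
force: [0.8, 1.0, -2.8]
finger_gap: 0.161
[ 0.11799179  1.40048827 -2.52068355] [2.11477307e-01 3.60575917e-05 5.97728442e-02] 0.16316522923793514
pos [0.5198 0.0453 0.1807] yang 120.14 z [-2.e-04  1.e-04 -1.e+00] q1,q6 deg [  -7.3 -127.4]
offset [ -2.26   0.9  -54.34] angular [ 0.01 -0.01  0.14]
```

View pics/c15.png

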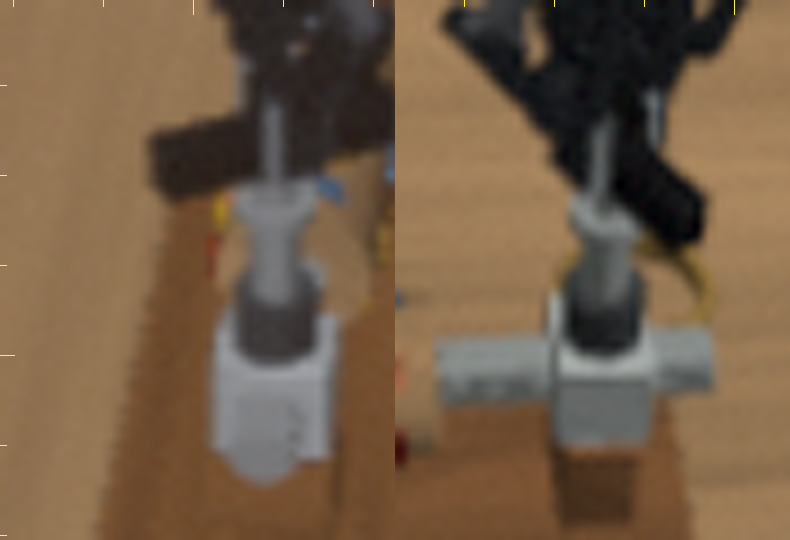

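```bash
python3 -m crank '[{"grip":1,"offset":[0,0,0.6],"angular":[0,0,0]},{"grip":1,"offset":[0,0,1.2],"angular":[0,0,0]},{"grip":1,"offset":[0,0,1.8],"angular":[0,0,0]},{"grip":1,"offset":[0,0,1.8],"angular":[0,0,0]}]'
python3 - <<'E'
from h import *
from station import manip,vision
st=manip.sense(); print(st["force"],st["ft_torque"],st["finger_gap"]); goto([.5213,.0472,.235],120,st)
E
```

```text
t: 16.6
tcp_pos: [0.5198, 0.0453, 0.179]
tool_rot: [-0.26, 0.966, 0.0, -0.0]
force: [-0.7, 1.1, -1.4]
finger_gap: 0.164
[-0.69000308  1.13394729 -1.37925888] [0.27647632 0.11723375 0.02213568] 0.16439001963469335
pos [0.5198 0.0453 0.179 ] yang 120.14 z [-1.e-04  1.e-04 -1.e+00] q1,q6 deg [  -7.3 -127.4]
offset [ -2.22   0.92 -56.04] angular [ 0.01 -0.    0.14]
```

```bash
python3 -m crank '[{"grip":1,"offset":[0,0,0.4],"angular":[0,0,0]},{"grip":1,"offset":[0,0,0.8],"angular":[0,0,0]},{"grip":1,"offset":[0,0,0.8],"angular":[0,0,0]}]'
python3 - <<'E'
from h import *
from station import manip,vision
st=manip.sense(); print(st["force"],st["ft_torque"],st["finger_gap"]); goto([.5213,.0472,.235],120,st)
E
```

```text
t: 16.9
tcp_pos: [0.5198, 0.0453, 0.1782]
tool_rot: [-0.26, 0.966, 0.0, -0.0]
force: [-0.8, 0.7, -1.2]
finger_gap: 0.163
[-0.83463611  0.73623136 -1.17665568] [0.29135829 0.08114757 0.01496971] 0.16292560094648434
pos [0.5198 0.0453 0.1782] yang 120.13 z [-0.e+00  1.e-04 -1.e+00] q1,q6 deg [  -7.3 -127.4]
offset [ -2.23   0.94 -56.78] angular [0.   0.   0.13]
```

```bash
python3 -m crank '[{"grip":1,"offset":[0,0,0.4],"angular":[0,0,0]},{"grip":1,"offset":[0,0,0.8],"angular":[0,0,0]},{"grip":1,"offset":[0,0,0.8],"angular":[0,0,0]}]'
python3 - <<'E'
from h import *
from station import manip,vision
st=manip.sense(); print(st["force"],st["ft_torque"],st["finger_gap"]); goto([.5213,.0472,.235],120,st)
E
```

```text
t: 17.2
tcp_pos: [0.52, 0.0453, 0.1781]
tool_rot: [-0.26, 0.966, -0.0, 0.0]
force: [-1.5, 1.9, 4.1]
finger_gap: 0.163
[-1.52493249  1.90461641  4.11900917] [0.30746181 0.37333343 0.03529555] 0.16294366580900388
pos [0.52   0.0453 0.1781] yang 120.14 z [ 4.e-04 -1.e-04 -1.e+00] q1,q6 deg [  -7.3 -127.4]
offset [ -2.16   0.99 -56.92] angular [-0.02  0.02  0.14]
```

```bash
python3 -m crank '[{"grip":1,"offset":[0,0,-1.5],"angular":[0,0,0]},{"grip":1,"offset":[0,0.2,-1.5],"angular":[0,0,5]},{"grip":1,"offset":[0,0.35,-1.5],"angular":[0,0,10]},{"grip":1,"offset":[-0.1,0.5,-1.5],"angular":[0,0,15]},{"grip":1,"offset":[-0.1,0.7,-1.5],"angular":[0,0,20]},{"grip":1,"offset":[-0.2,0.85,-1.5],"angular":[0,0,25]},{"grip":1,"offset":[-0.2,0.85,-1.5],"angular":[0,0,25]}]'
python3 - <<'E'
from h import *
from station import manip,vision
st=manip.sense(); print(st["force"],st["ft_torque"],st["finger_gap"]); goto([.5213,.0472,.235],120,st)
E
```

```text
t: 17.9
tcp_pos: [0.5194, 0.0466, 0.1786]
tool_rot: [-0.045, 0.999, 0.0, -0.0]
force: [-0.2, 1.4, -1.1]
finger_gap: 0.161
[-0.19570744  1.43914898 -1.07985219] [ 0.62942128  0.12596909 -0.03217757] 0.16125446300448842
pos [0.5194 0.0466 0.1786] yang 95.13 z [-6.e-04  9.e-04 -1.e+00] q1,q6 deg [  -7.2 -102.4]
offset [ -1.96   0.51 -56.36] angular [ 6.000e-02 -1.000e-02 -2.487e+01]
```

```bash
python3 -m crank '[{"grip":1,"offset":[0,0.5,0],"angular":[0,0,0]},{"grip":1,"offset":[0,0.5,0],"angular":[0,0,0]}]'
python3 - <<'E'
from h import *
from station import manip,vision
for i in range(3):
  st=manip.sense(); print(st["force"].round(2),st["ft_torque"].round(3),st["finger_gap"].round(3)); vision.snapshot("wrist")
goto([.5213,.0472,.235],120,st)
E
```

```text
t: 18.1
tcp_pos: [0.5194, 0.0467, 0.1787]
tool_rot: [-0.045, 0.999, 0.0, -0.0]
force: [0.1, 1.4, -2.2]
finger_gap: 0.161Traceback (most recent call last):
  File "<stdin>", line 4, in <module>
AttributeError: 'float' object has no attribute 'round'
```

Run:
```python
from h import *
from station import manip,vision
for i in range(3):
  st=manip.sense(); print(st["force"].round(2),st["ft_torque"].round(3)); vision.snapshot("wrist")
goto([.5213,.0472,.235],120,st)
```

```text
[ 0.13  1.4  -2.24] [0.503 0.125 0.065]
[-1.05  2.5  -2.16] [ 0.535  0.016 -0.061]
[-0.91  2.55 -1.52] [ 0.489  0.144 -0.013]
pos [0.5194 0.0466 0.1787] yang 95.17 z [-5.e-04  2.e-04 -1.e+00] q1,q6 deg [  -7.2 -102.3]
offset [ -1.95   0.4  -56.34] angular [ 2.000e-02 -3.000e-02 -2.483e+01]
```

```bash
python3 -m crank '[{"grip":1,"offset":[0,0.7,0],"angular":[0,0,0]},{"grip":1,"offset":[0,0.9,0],"angular":[0,0,5]},{"grip":1,"offset":[0,1.1,0],"angular":[0,0,10]},{"grip":1,"offset":[0,1.1,0],"angular":[0,0,10]}]'
python3 - <<'E'
from h import *
from station import manip,vision
for i in range(4):
  st=manip.sense(); print(st["force"].round(2),st["ft_torque"].round(3)); s=vision.snapshot("wrist")
np.savez("w16.npz",**s); cv2.imwrite("pics/w16.png",s["pixels"][:,:,::-1])
goto([.5213,.0472,.235],120,st)
E
```

```text
t: 18.65
tcp_pos: [0.5194, 0.0473, 0.1787]
tool_rot: [0.042, 0.999, -0.0, -0.0]
force: [-1.1, -0.7, -3.3]
finger_gap: 0.165
[-1.13 -0.72 -3.28] [0.094 0.109 0.032]
[-0.64  0.42 -3.89] [-0.001  0.043  0.016]
[-0.36 -0.11 -3.94] [0.022 0.053 0.019]
[ 0.37  0.38 -3.83] [-0.011  0.099 -0.027]
pos [0.5194 0.0474 0.1787] yang 85.24 z [-4.e-04 -6.e-04 -1.e+00] q1,q6 deg [ -7.1 -92.3]
offset [-1.930e+00 -4.000e-02 -5.628e+01] angular [-3.000e-02 -3.000e-02 -3.476e+01]
```

View pics/w16.png

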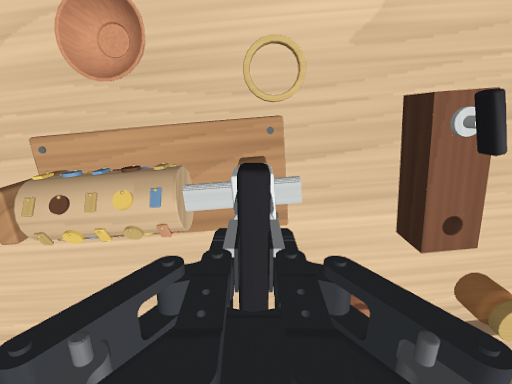

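```bash
python3 -m crank '[{"grip":1,"offset":[0,0.15,0],"angular":[0,0,4]},{"grip":1,"offset":[0,0.3,0],"angular":[0,0,8]}]'
python3 - <<'E'
from h import *
from station import manip,vision
for i in range(4):
  st=manip.sense(); print(st["force"].round(2),st["ft_torque"].round(3)); goto([.5213,.0472,.235],120,st);s=vision.snapshot("wrist")
E
```

```text
t: 19.05
tcp_pos: [0.5194, 0.0477, 0.1788]
tool_rot: [0.112, 0.994, -0.0, -0.0]
force: [-0.2, 0.4, -4.0]
finger_gap: 0.164
[-0.19  0.42 -3.97] [0.029 0.032 0.211]
pos [0.5194 0.0477 0.1788] yang 77.09 z [-3.e-04 -7.e-04 -1.e+00] q1,q6 deg [ -7.  -84.1]
offset [ -1.95  -0.13 -56.24] angular [-4.000e-02 -2.000e-02 -4.291e+01]
[-0.6  -0.61 -4.44] [-0.04   0.097  0.141]
pos [0.5195 0.0477 0.1788] yang 76.98 z [-1.e-04 -6.e-04 -1.e+00] q1,q6 deg [ -7. -84.]
offset [ -1.91  -0.14 -56.2 ] angular [-4.000e-02 -1.000e-02 -4.302e+01]
[-0.95 -0.75 -5.22] [-0.065  0.012  0.167]
pos [0.5194 0.0477 0.1788] yang 77.23 z [-2.e-04 -6.e-04 -1.e+00] q1,q6 deg [ -7.  -84.2]
offset [ -1.94  -0.13 -56.23] angular [-3.000e-02 -2.000e-02 -4.277e+01]
[ 0.2  -0.13 -4.4 ] [-0.123  0.015  0.04 ]
pos [0.5194 0.0477 0.1788] yang 77.28 z [-3.e-04 -6.e-04 -1.e+00] q1,q6 deg [ -7.  -84.3]
offset [ -1.94  -0.12 -56.22] angular [-3.000e-02 -2.000e-02 -4.272e+01]
```

```bash
cat > m.py <<'E'
from h import *
from station import manip,vision
F=[];T=[]
for i in range(10):
  st=manip.sense(); F.append(st["force"]);T.append(st["ft_torque"]);vision.snapshot("wrist")
F=np.array(F);T=np.array(T)
print("F",F.mean(0).round(2),"T",T.mean(0).round(3),"Tz sd",T[:,2].std().round(3),T[:,2].round(2).tolist(),st["t"])
goto([.5194,.0477,.1788],77,st)
E
python3 m.py; python3 -m crank '[{"grip":1,"offset":[0,0.1,0],"angular":[0,0,3]},{"grip":1,"offset":[0,0.1,0],"angular":[0,0,3]}]'; python3 m.py
```

```text
F [-0.08 -1.13 -5.66] T [-0.192  0.049  0.122] Tz sd 0.026 [0.12, 0.11, 0.08, 0.14, 0.12, 0.14, 0.15, 0.12, 0.16, 0.08] 19.7
pos [0.5194 0.0478 0.1788] yang 77.16 z [-3.e-04 -3.e-04 -1.e+00] q1,q6 deg [ -7.  -84.2]
offset [-0.01 -0.11 -0.01] angular [-0.02 -0.01  0.16]
t: 19.95
tcp_pos: [0.5194, 0.048, 0.1788]
tool_rot: [0.138, 0.99, -0.0, -0.0]
force: [0.6, -0.6, -6.3]
finger_gap: 0.164
F [-0.   -1.51 -6.57] T [-0.36   0.038  0.157] Tz sd 0.04 [0.18, 0.09, 0.13, 0.13, 0.14, 0.13, 0.13, 0.19, 0.23, 0.2] 20.4
pos [0.5194 0.048  0.1788] yang 74.15 z [-3.e-04 -1.e-04 -1.e+00] q1,q6 deg [ -7.  -81.1]
offset [-0.08 -0.3   0.01] angular [-0.01 -0.01 -2.85]
```

```bash
python3 -m crank '[{"grip":1,"offset":[0,0,0.5],"angular":[0,0,2]},{"grip":1,"offset":[0,-0.1,0.5],"angular":[0,0,4]},{"grip":1,"offset":[0,-0.1,0.5],"angular":[0,0,4]}]'; python3 m.py
```

```text
t: 20.75
tcp_pos: [0.5195, 0.0481, 0.1788]
tool_rot: [0.172, 0.985, 0.0, 0.0]
force: [-1.9, -0.5, -3.6]
finger_gap: 0.161
F [-1.1  -0.77 -2.13] T [-0.196  0.224  0.194] Tz sd 0.024 [0.22, 0.17, 0.17, 0.16, 0.23, 0.21, 0.21, 0.19, 0.2, 0.19] 21.2
pos [0.5196 0.048  0.1787] yang 70.14 z [ 4.e-04  1.e-04 -1.e+00] q1,q6 deg [ -7.  -77.2]
offset [ 0.09 -0.4  -0.09] angular [ 0.01  0.02 -6.86]
```

```bash
python3 -m crank '[{"grip":1,"offset":[0,-0.1,0],"angular":[0,0,2]},{"grip":1,"offset":[-0.1,-0.2,0],"angular":[0,0,4]},{"grip":1,"offset":[-0.1,-0.2,0],"angular":[0,0,4]}]'; python3 m.py
```

```text
t: 21.55
tcp_pos: [0.5197, 0.0481, 0.1787]
tool_rot: [0.207, 0.978, 0.0, 0.0]
force: [-1.3, 0.2, -0.1]
finger_gap: 0.162
F [-1.06  1.09  1.39] T [0.293 0.25  0.245] Tz sd 0.027 [0.24, 0.22, 0.19, 0.26, 0.27, 0.29, 0.25, 0.23, 0.27, 0.23] 22.0
pos [0.5197 0.048  0.1787] yang 66.13 z [ 5.e-04  4.e-04 -1.e+00] q1,q6 deg [ -7.  -73.2]
offset [ 0.15 -0.38 -0.15] angular [  0.03   0.02 -10.87]
```

```bash
python3 -m crank '[{"grip":1,"offset":[0,0.1,-0.3],"angular":[0,0,2]},{"grip":1,"offset":[0,0.1,-0.3],"angular":[0,0,4]},{"grip":1,"offset":[0,0.1,-0.3],"angular":[0,0,4]}]'; python3 m.py
```

```text
t: 22.35
tcp_pos: [0.5197, 0.0481, 0.1786]
tool_rot: [0.241, 0.971, 0.0, 0.0]
force: [-0.8, 1.3, 0.3]
finger_gap: 0.162
F [-0.27  2.58  0.64] T [0.609 0.078 0.249] Tz sd 0.022 [0.21, 0.25, 0.23, 0.27, 0.24, 0.27, 0.27, 0.28, 0.23, 0.24] 22.8
pos [0.5197 0.048  0.1787] yang 62.14 z [ 3.e-04  3.e-04 -1.e+00] q1,q6 deg [ -7.  -69.2]
offset [ 0.09 -0.4  -0.1 ] angular [ 3.000e-02  1.000e-02 -1.486e+01]
```

```bash
python3 -m crank '[{"grip":1,"offset":[0.2,0.4,0],"angular":[0,0,2]},{"grip":1,"offset":[0.2,0.5,0],"angular":[0,0,4]},{"grip":1,"offset":[0.2,0.5,0],"angular":[0,0,4]}]'; python3 m.py
python3 - <<'E'
from h import *
from station import vision
s=vision.snapshot("wrist"); np.savez("w17.npz",**s); a=load("w16")
crop(s,190,150,320,320,3,"w17a"); crop(a,190,150,320,320,3,"w16a")
cv2.imwrite("pics/c17.png",np.hstack([cv2.imread("pics/w16a.png"),cv2.imread("pics/w17a.png")]))
E
```

```text
t: 23.15
tcp_pos: [0.5197, 0.0482, 0.1787]
tool_rot: [0.274, 0.962, -0.0, 0.0]
force: [0.7, 1.7, -0.9]
finger_gap: 0.161
F [ 0.    1.9  -0.46] T [ 0.48  -0.014  0.313] Tz sd 0.03 [0.35, 0.29, 0.27, 0.29, 0.28, 0.33, 0.28, 0.34, 0.32, 0.36] 23.6
pos [0.5197 0.0483 0.1787] yang 58.15 z [ 2.e-04 -2.e-04 -1.e+00] q1,q6 deg [ -7.  -65.1]
offset [-0.05 -0.68 -0.09] angular [-1.000e-02  2.000e-02 -1.885e+01]
```

View pics/c17.png

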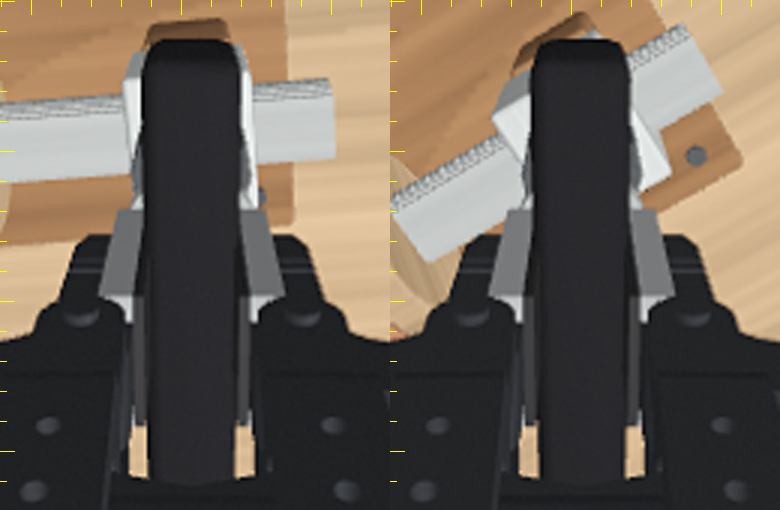

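```bash
python3 -m crank '[{"grip":0.8,"offset":[0,0,0],"angular":[0,0,0]},{"grip":0.7,"offset":[0,0,0],"angular":[0,0,0]},{"grip":0.6,"offset":[0,0,0],"angular":[0,0,0]},{"grip":0.4,"offset":[0,0,0],"angular":[0,0,0]},{"grip":0.4,"offset":[0,0,-5],"angular":[0,0,0]},{"grip":0.4,"offset":[0,0,-20],"angular":[0,0,0]},{"grip":0.4,"offset":[0,0,-50],"angular":[0,0,0]},{"grip":0.4,"offset":[0,0,-90],"angular":[0,0,0]},{"grip":0.4,"offset":[0,0,-120],"angular":[0,0,0]},{"grip":0.4,"offset":[0,0,-120],"angular":[0,0,0]}]'
python3 - <<'E'
from h import *
from station import manip,vision
for n in("wrist","side","scene"):
  s=vision.snapshot(n); np.savez(n+"18.npz",**s); cv2.imwrite(f"pics/{n}18.png",s["pixels"][:,:,::-1])
  if n!="wrist":
    u,v=proj(s,[.5215,.0,.13])[0].astype(int); crop(s,u-45,v-45,u+45,v+45,6,n+"18a")
st=manip.sense(); print(st["t"],st["force"],st["ft_torque"],st["finger_gap"]); goto([.5213,-.09,.30],0,st)
E
```

```text
t: 24.7
tcp_pos: [0.5226, 0.0481, 0.3039]
tool_rot: [0.274, 0.962, 0.001, 0.006]
force: [0.3, 0.4, -0.4]
finger_gap: 0.599
24.85 [-1.07576476  0.66835613  0.58669428] [ 0.02481074 -0.01815455 -0.03748834] 0.5957765644957499
pos [0.519  0.0484 0.2984] yang 58.14 z [-8.e-04  0.e+00 -1.e+00] q1,q6 deg [ -7.  -65.1]
offset [ -75.05 -116.35   -1.56] angular [-4.000e-02 -2.000e-02  5.814e+01]
```

View pics/wrist18.png

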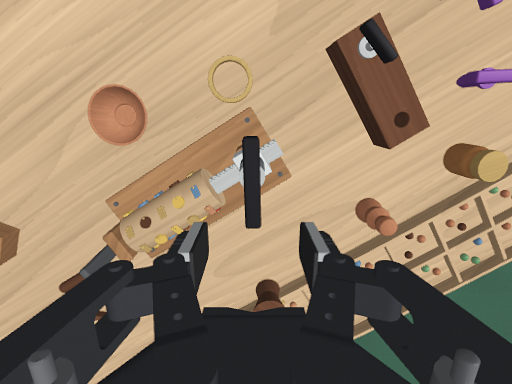

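View pics/scene18a.png

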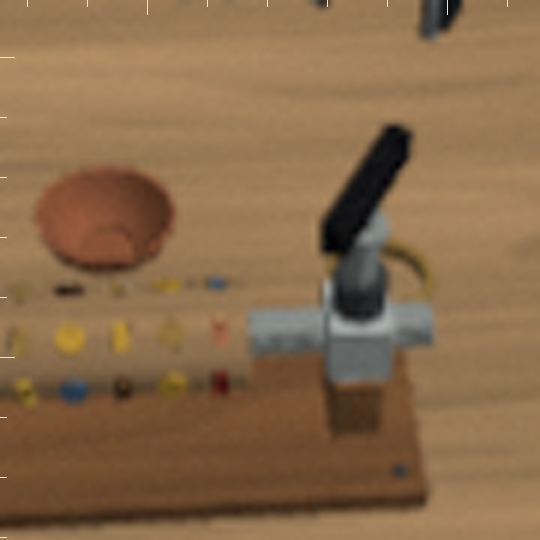

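View pics/side18a.png

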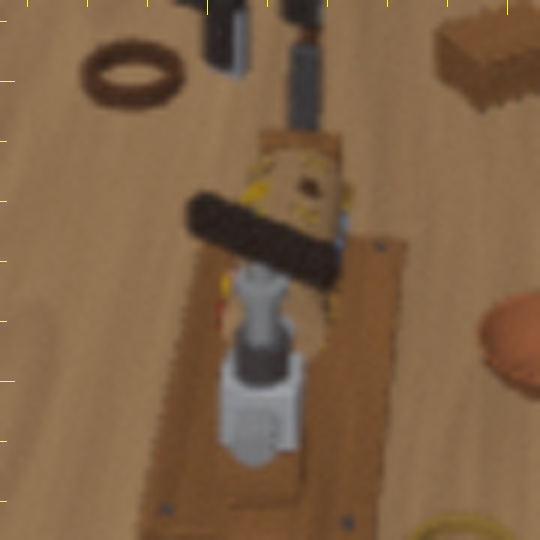

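Run:
```python
from h import *
w=load("wrist18"); crop(w,205,120,305,240,5,"w18a")
s=load("scene18"); d=load("side18")
u,v=proj(s,[.5215,.0,.13])[0].astype(int); crop(s,u,v-40,u+40,v+20,10,"s18b")
```

```text
(no output)
```

View pics/w18a.png

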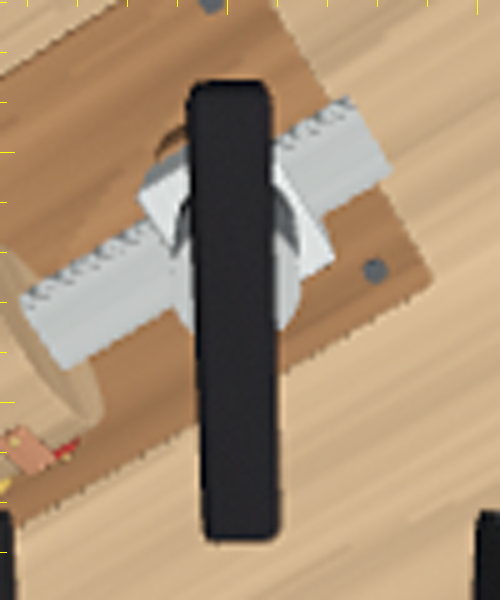

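View pics/s18b.png

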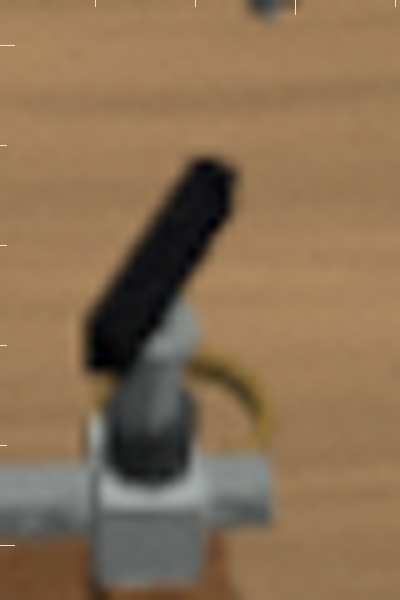

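Run:
```python
from h import *
w=load("wrist18"); F=lambda x,y:(205+x/5-.5,120+y/5-.5)
a=plane(w,F(230,83),.200);b=plane(w,F(243,542),.200);print("bar",a,b,(a+b)/2,np.linalg.norm(a-b),np.degrees(np.arctan2(*(b-a)[[1,0]])))
l=plane(w,F(172,275),.168);r=plane(w,F(300,275),.168);print("flange",(l+r)/2,np.linalg.norm(l-r))
print(ray(w,(0,0))[0])
s=load("scene18");d=load("side18")
u,v=proj(s,[.5215,.0,.13])[0].astype(int)
S=lambda x,y:(u+x/10-.5,v-40+y/10-.5)
U,V=proj(d,[.5215,.0,.13])[0].astype(int); D=lambda x,y:(U-45+x/6-.5,V-45+y/6-.5)
print("bar near/far tri",tri([(s,S(108,335)),(d,D(208,213))]),tri([(s,S(213,178)),(d,D(325,265))]))
print("flange",tri([(s,S(171,335)),(d,D(259,275))]))
```

```text
bar [0.48165891 0.07029338 0.2       ] [0.55893705 0.02500901 0.2       ] [0.52029798 0.0476512  0.2       ] 0.08956888764628539 -30.36995953640506
flange [0.51870571 0.04846432 0.168     ] 0.02696422721216691
[0.46259716 0.08348039 0.44576065]
bar near/far tri (array([0.55349028, 0.02668544, 0.19014773]), [np.float64(0.0015182481828917619), np.float64(0.0015182481828917916)]) (array([0.48822862, 0.06818803, 0.19302329]), [np.float64(0.002648941794879338), np.float64(0.002648941794879246)])
flange (array([0.52638534, 0.04914591, 0.1660848 ]), [np.float64(0.0013907562884367447), np.float64(0.0013907562884365582)])
```

Run:
```python
from h import *
from station import manip
goto([.521,-.21,.30],0,manip.sense())
```

```text
pos [0.519  0.0484 0.2984] yang 58.14 z [-8.e-04  0.e+00 -1.e+00] q1,q6 deg [ -7.  -65.1]
offset [-138.15 -218.42   -1.56] angular [-4.000e-02 -2.000e-02  5.814e+01]
```

```bash
python3 -m crank '[{"grip":0.4,"offset":[-17,-27,0],"angular":[0,0,7]},{"grip":0.4,"offset":[-35,-55,0],"angular":[0,0,15]},{"grip":0.4,"offset":[-52,-82,0],"angular":[0,0,22]},{"grip":0.4,"offset":[-70,-110,0],"angular":[0,0,30]},{"grip":0.4,"offset":[-87,-137,0],"angular":[0,0,37]},{"grip":0.4,"offset":[-105,-165,0],"angular":[0,0,45]},{"grip":0.4,"offset":[-122,-192,0],"angular":[0,0,52]},{"grip":0.4,"offset":[-138,-218,0],"angular":[0,0,58]},{"grip":0.4,"offset":[-138,-218,0],"angular":[0,0,58]},{"grip":0.4,"offset":[-138,-218,0],"angular":[0,0,58]}]'
python3 - <<'E'
from h import *
from station import manip,vision
for n in("wrist","scene"):
  s=vision.snapshot(n); np.savez(n+"19.npz",**s); cv2.imwrite(f"pics/{n}19.png",s["pixels"][:,:,::-1])
st=manip.sense(); print(st["t"],st["force"]); goto([.521,-.21,.30],0,st)
w=load("wrist19"); crop(w,190,0,330,230,2.6,"w19a"); crop(w,210,110,310,230,5,"w19b"); print(ray(w,(0,0))[0])
E
```

```text
t: 25.85
tcp_pos: [0.5208, -0.2095, 0.2969]
tool_rot: [0.706, 0.708, -0.0, -0.002]
force: [-0.3, 0.1, 0.6]
finger_gap: 0.601
25.95 [-0.71857898 -0.21509859 -0.71805367]
pos [ 0.5211 -0.2083  0.2976] yang 0.21 z [-0.0023  0.002  -1.    ] q1,q6 deg [-33.2 -33.4]
offset [-1.65 -0.07 -2.4 ] angular [-0.13 -0.12  0.21]
[ 0.52013452 -0.14275214  0.43967718]
```

View pics/w19b.png

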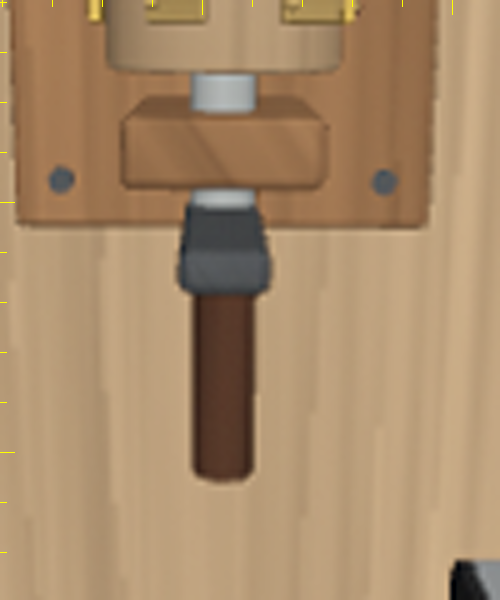

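View pics/wrist19.png

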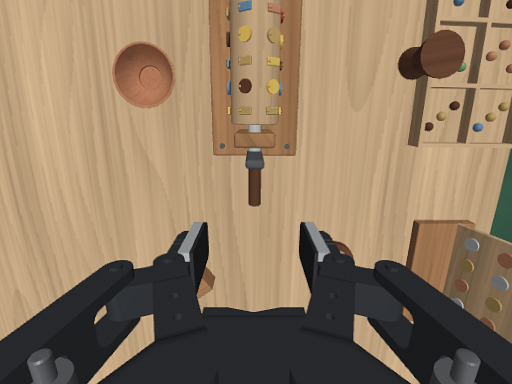

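View pics/scene19.png

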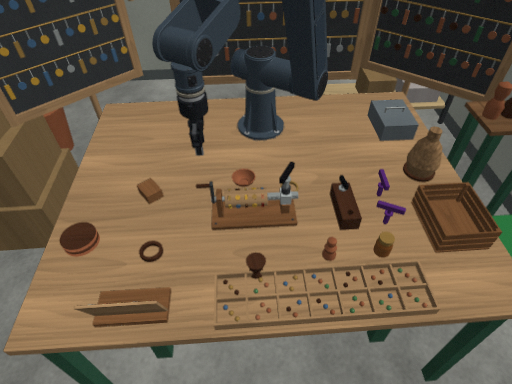

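```bash
python3 -c "
from station import manip
print(manip.sign_off())"
```

```text
the job is handed in; nothing more can be done
None
```

I turned the roller by its crank until the flat faced up. Then I lifted the thicker key out of its block, lowered it gently into the screw, tightened the screw clockwise and let go. I handed the job in at about 26 s of the 72 s allowed.

**Last checks:**
- **Roller:** in the final picture the crank pin and the shaft axis line up within about a pixel, so the flat faces up to within roughly 1°.
- **Key:** it stands upright and fully seated. Its bar centre is at (0.520, 0.048), within about 1 mm of the screw's centre. It dropped in at the first angle tried, chosen from the socket seen in the picture. The socket floor was touched with about 5 N.
- **Other wares:** the thin key, the purple look-alikes and the other wares look unmoved, and the gripper touches nothing.

**Checks that were uncertain or disagreed:**
- **Tightness:** the last steady torque was about 0.31 N m, which means at least 0.2 rad of bite, so the screw is firmly tight. The readings at rest seemed to settle below the true torque. Going by the turn angle, the bite could be as high as 0.35–0.38 rad, still under the 0.40 limit but with little to spare.
- **Key lean:** the scene camera seemed to show the key leaning by a few millimetres; the closer wrist picture did not confirm it.

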